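# Chase the stand-base thread and stow the thread kit

### The job

The thread in the white stand base is fouled: turn the hand tap standing in it clockwise half a turn, then a quarter back to break the chip, and repeat by the quarter marks, halting at each, until after the third half turn forward it has gone one full turn in all and is at depth; leave it standing there. Lift the lid of the blue kit case open until it rests on its stop, and put every loose piece of the thread kit on the bench (round dies and spare taps, two to four of them) into the case, leaving the lid open. Do not knock the flask, the wash bottle or the beaker about.

Things in the scene. Friction and masses are not known exactly. Their poses are not given: they have to be found in the camera images.
- stand_base: White enamelled stand base, fixed in a run: plate 200 (its x) x 130 (its y) x 18 mm, origin under the plate's centre. On it, at x = +30 mm, y = 0, a dark steel boss 38 mm across, its top 40 mm above the bench; the tap stands in the boss. Four quarter marks are painted on the plate round the boss, 46 mm from its axis: a wide blue one on the -x side (the start) and three narrow black ones.
- tap (a joint): Turn of the hand tap about its upright axis, rad: about 0 at the start (within 0.1), when its red pointer is over the blue mark; grows clockwise as seen from above. Targets are at the marks: 3.14 (half a turn on), 1.57 (quarter back), 4.71, 3.14, 6.28 (one full turn, at depth); a hard stop comes at 6.45. It turns stiffly (about 0.12 N m) and stays where it is left. It sinks 4 mm a turn.
- tap_head (a point): Middle of the tap's square steel head, on the tap's axis and turning with the tap: head 24 x 24 mm, 32 mm high, flats square to this frame's x and y; at the start its centre is 88 mm above the bench, its top 104 mm. The red pointer (reaching 40 mm from the axis, below the head, 8 mm over the boss top; not solid) lies along this frame's -x; a red dash on the head's top is on the same side.
- case: Blue open-topped kit case, fixed in a run: 160 (x) x 220 (y) x 60 mm high outside, walls and floor 5 mm, origin under its centre. Its lid is hinged along its +x rim.
- case_lid (a joint): Angle of the grey lid, rad: 0 shut, grows as it opens, 1.9 on its stop. The lid (160 x 220 x 8 mm, 150 g) swings freely: let go below about 1.5 it falls shut, above that it falls open on its stop and stays. On its stop it leans away over the +x side, its edge 210 mm above the bench and its knob on the far side.
- case_lid_handle (a point): Grip point of the yellow knob on the lid: middle of the knob's round head (28 mm across, 16 mm thick), 35 mm off the lid's upper face and 30 mm from its front (-x) edge, half way along it. Moves with the lid. With the lid shut it is 103 mm above the bench.
- case_lid_hinge (a point): A point on the hinge line at the middle of the case's +x rim, 80 mm from the case's origin along its x, 60 mm above the bench; the hinge line runs along the case's y. Moves with the lid: at angle 0 the handle lies 130 mm towards the case's -x and 43 mm above this point.
- die_1: Round steel threading die, loose: disc 38 mm across, 16 mm thick, lying flat, about 0.1 kg; origin at the middle of its underside. May be absent.
- die_2: Round brass threading die, otherwise like die_1. May be absent.
- spare_tap_1: Spare hand tap lying along its x, loose, about 0.08 kg, 64 mm long, 20 mm high: a square steel head (20 x 20 mm) with an orange band from x = -30 to -4 mm, then a thin shank and an orange end cap 20 mm across up to x = +34 mm. Origin on the underside, z up as it lies at the start. May be absent.
- spare_tap_2: Spare hand tap like spare_tap_1, with green band and cap. May be absent.
- flask: Glass conical flask, loose bystander, 68 mm across at the foot, 105 mm high; origin under its centre. Leave it alone.
- wash_bottle: White wash bottle with a blue cap, loose bystander, 60 mm across, 150 mm high; origin under its centre. Leave it alone.
- beaker: Small glass beaker, loose bystander, 56 mm across, 60 mm high; origin under its centre. Leave it alone.

How it is judged:
By the outcome, as a careful person would: the job done as asked, in the order asked, and still so for the second after the job is handed in, with the robot touching nothing.
Of die_1, die_2, spare_tap_1, spare_tap_2 only 2 to 4 are there at a start; the rules pass over those that are not, and their reading is None.
At some moment in a run one of die_1, die_2, spare_tap_1, spare_tap_2 may be knocked a few centimetres aside while the robot is not near it.
Once in a run the grip may slacken for a moment while it holds something.
It also fails if it takes over 210 s, if anything falls off the work surface, if the arm or the gripper's body presses on something with over 40 N, if the wrist force passes 120 N, or if a joint passes its speed limit or range.

### The arm

A 6-joint arm with a two-finger parallel gripper is mounted at the origin on the work surface. World frame = base frame: x ahead of the robot, y to its left, z up, the work surface at z = 0. Lengths are in mm, angles in rad, forces in N, time in s.
With the tool pointing down it reaches from about 325 to 875 mm from the base axis. Payload 4.4 kg.
Tool frame: the origin (TCP) lies midway between the tips of the shut fingers; the grasp point (between the pads) lies behind it (arm.grip_point_offset is the z of the grasp point in the tool frame, in mm); z points along the fingers, x is the direction in which the jaws open and shut, and the axes are right-handed (so a half turn about z gives the same grasp; the last joint's range is limited). The gripper opens to 85 mm and grips with 20 to 120 N. Pads are 22 mm wide; open, the fingers measure 114 mm over their backs; the gripper's body (76 mm by 85 mm) begins 54 mm behind the grasp point. The pads swing forward as they close: fully open they stand 13 mm farther back than shut.
Start: joints at [-1.425, 0.207, 1.542, -0, 1.393, -0.15], TCP at [168.153, -549.865, 231.282] pointing down, gripper open.
Joint ranges: [-2.73, 2.73], [-0.86, 2.22], [0.23, 2.46], [-1.11, 4.25], [0.08, 2.63], [-2.82, 2.82]. Speed limits (rad/s): [2.79, 2.79, 3.14, 3.14, 3.14, 3.14].

### API

Orientations are given as a unit quaternion [w, x, y, z].
In Python, from bench import telemetry, eyes, arm, look_for, outline_of gives the robot as it stands. The module is installed in compiled form; this text tells all that it offers.
- The arm moves only by the shell command python3 -m handwheel 'ROWS' [OPENING] [FORCE]. ROWS is text: rows parted by semicolons, each of 6 numbers parted by spaces: the shift along the world's x, y, z normalised to -1 to 1, where 1 is 0.12 m, then the turn, a rotation vector about the world's x, y, z normalised to -1 to 1, where 1 is pi rad. A call has 1 to 20 rows; each row is the pose to reach, as a shift and turn from the pose commanded when the call began, turning the shorter way round; what a row does not reach only later rows make up. A row lasts 1/8 s, in which the tool goes at most 62.5 mm and 10.7 degrees, less where a joint would pass 70% of its speed; a pose out of reach is approached as far as the arm can. A call with a number of a shift or a turn outside -1 to 1 is refused whole. A call with a gripper value outside its range is refused whole. OPENING is the closure, from -1 (fully open) to 1 (shut), set as the call begins (- or left out, the last holds). The fingers move at their own pace and stop on an object; FORCE is the grip in N (left out, the last holds). Time passes only in rows, so rows that repeat a pose let the fingers close. It gives the time, the measured TCP pose, the force and the opening at its end, in the units of the state.
- telemetry.get_state(): the state, without advancing time (a new reading comes with each control period).
- eyes.read_camera(name): name is "scene" or "top"; returns (picture, depth): 384x512x3 uint8, red, green, blue; 384x512 float32, mm along the optical axis (not along the pixel's ray), 0 where there is no reading.
- eyes.calibration(name): a dict with "fx", "fy", "cx", "cy" (pixels), "R" (3x3) and "t" (3): a world point X has camera coordinates R X + t. Camera axes: x right, y down, z forward; pixel columns grow to the right and rows downward; lengths in mm; the calibration is good to about 2 mm. A picture is of the moment at which its call begins. calibration takes no time and is no camera call.
- arm.close_job(): hands the job in, once; it reports no verdict.
Trained networks look in the newest picture that a camera, given by its name, has taken for a name from the list of things; names that differ only in an ending like _2 or _b are one class to them, and where a whole thing is asked for, a point or a joint stands for the part that bears it (a point fixed in the world has none). Each returns a list of dicts, best first, with "confidence" (0 to 1); they miss things now and then, are a little off and sometimes report something else, mostly with a low value. They report only what shows in the picture. A call takes as long as a camera call.
- look_for(camera, label): "at" ([x, y, z] in mm, in world coordinates, good to about 4 mm: the middle of the surface that is visible of it).
- outline_of(camera, label): "pixels" (384x512 bool, what is visible of it).
The state is a dict: "clock": time; "q": joint angles; "qd": joint speeds; "joint_efforts": joint torques, N m; "tcp_pos": TCP position; "tool_rot": TCP orientation; "ft_force": force on the tool from outside, world axes, zero at the start; "ft_torque": the same for the moment, N m; "grip_width": finger opening in mm.
Only numpy, scipy, OpenCV 4.12 (cv2) and the standard library are available. Lean on these libraries where they do the work, as an engineer would, in place of code of your own. Each camera call takes 0.05 s, during which the arm holds its last target.

## Working session

There is one attempt and no reset: what is moved stays moved. The work goes in short steps, Python scripts to look and compute and a shell command to move; the robot and the scene stay as the last step left them, time stands still between calls to the robot, and variables do not carry over. Pictures are saved under pics/ and viewed, and the job is handed in when it is done.

```bash
mkdir -p pics; ls; cat > h.py <<'E'
from bench import telemetry, eyes, arm, look_for, outline_of
import numpy as np, cv2
def shot(cam,name):
    p,d=eyes.read_camera(cam); cv2.imwrite('pics/'+name+'.png',cv2.cvtColor(p,cv2.COLOR_RGB2BGR)); return p,d
def w(cam,u,v,d):
    c=eyes.calibration(cam); z=d
    X=np.array([(u-c['cx'])*z/c['fx'],(v-c['cy'])*z/c['fy'],z]); return np.array(c['R']).T@(X-np.array(c['t']))
def cloud(cam,d):
    c=eyes.calibration(cam); v,u=np.mgrid[0:384,0:512]
    X=np.stack([(u-c['cx'])*d/c['fx'],(v-c['cy'])*d/c['fy'],d],-1); return (X-np.array(c['t']))@np.array(c['R'])
E
python3 - <<'E'
from h import *
shot('scene','s0');shot('top','t0')
s=telemetry.get_state()
print(s, arm.grip_point_offset)
for c in('scene','top'):
  for l in ['stand_base','tap_head','case','case_lid_handle','die_1','spare_tap_1','flask','wash_bottle','beaker']:
    print(c,l,[(np.round(r['at']).tolist(),round(r['confidence'],2)) for r in look_for(c,l)])
E
```

```text
pics
{'clock': 0.1, 'q': array([-1.42448265e+00,  2.07358332e-01,  1.54282452e+00,  3.40482434e-06,
        1.39352073e+00, -1.50482819e-01]), 'qd': array([ 1.10670162e-04, -2.36009645e-03, -4.50879245e-03,  7.66977840e-04,
        2.70096977e-05, -8.98396631e-04]), 'joint_efforts': array([-9.23611624e-04, -3.84091973e+01, -2.92548341e+01, -2.80275344e-04,
        4.85877274e-03,  1.16881404e-05]), 'tcp_pos': array([ 168.06076174, -549.16527749,  230.22215105]), 'tool_rot': array([-7.49060755e-04,  8.03883156e-01, -5.94786313e-01, -7.43579839e-04]), 'ft_force': array([-0.3077991 , -0.12466055, -0.11424634]), 'ft_torque': array([0.015865  , 0.00565492, 0.03315958]), 'grip_width': 85.15027055148305} -18.700000000000003
scene stand_base [([611.0, -17.0, 21.0], 0.72), ([502.0, 268.0, 18.0], 0.65)]
scene tap_head [([507.0, 263.0, 89.0], 0.66)]
scene case [([501.0, -228.0, 73.0], 0.72)]
scene case_lid_handle [([487.0, -253.0, 70.0], 0.95)]
scene die_1 [([612.0, -16.0, 18.0], 0.47)]
scene spare_tap_1 [([701.0, 47.0, 19.0], 0.84)]
scene flask [([769.0, 178.0, 43.0], 0.89)]
scene wash_bottle [([765.0, -110.0, 82.0], 0.56)]
scene beaker [([791.0, 24.0, 38.0], 0.75)]
top stand_base [([466.0, 246.0, 16.0], 0.62)]
top tap_head [([500.0, 258.0, 98.0], 0.47)]
top case [([481.0, -263.0, 68.0], 0.93), ([494.0, 258.0, 99.0], 0.68)]
top case_lid_handle []
top die_1 [([607.0, -21.0, 17.0], 0.68)]
top spare_tap_1 [([696.0, 37.0, 21.0], 0.62)]
top flask [([747.0, 160.0, 43.0], 0.67)]
top wash_bottle [([742.0, -128.0, 100.0], 0.59)]
top beaker [([802.0, 29.0, 30.0], 0.67)]
```

View pics/s0.png

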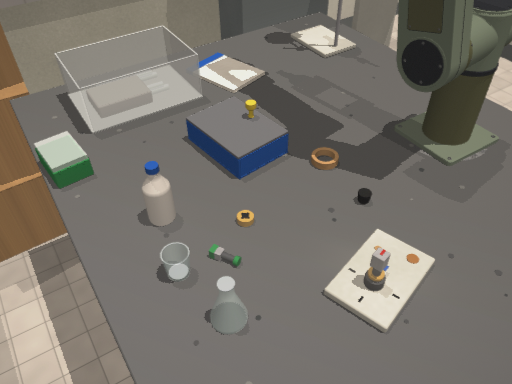

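View pics/t0.png

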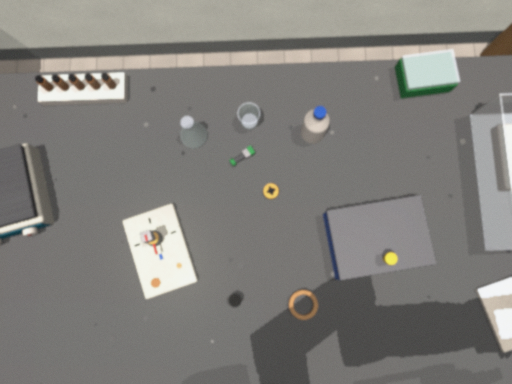

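```bash
cat > m.py <<'E'
from h import *
p,d=shot('top','t1'); ps,ds=shot('scene','s1')
for cam,pp,dd in(('top',p,d),('scene',ps,ds)):
    C=cloud(cam,dd); hsv=cv2.cvtColor(pp,cv2.COLOR_RGB2HSV); x,y,z=C[...,0],C[...,1],C[...,2]
    H,S,V=[hsv[...,i].astype(int) for i in range(3)]
    m=(z>12)&(z<23)&(x>380)&(x<620)&(y>140)&(y<400)&(V>120)
    r=cv2.minAreaRect(C[m][:,:2].astype(np.float32)); print(cam,'base',r, np.median(z[m]),m.sum())
    m=(z>98)&(z<112)&(x>420)&(x<580)&(y>180)&(y<330); print('head top',m.sum(),C[m].mean(0),cv2.minAreaRect(C[m][:,:2].astype(np.float32)))
    rm=(H<8)|(H>172); m=rm&(S>150)&(V>100)&(x>420)&(x<580)&(y>180)&(y<330); print('red',[ (np.round(a).tolist()) for a in C[m]])
    m=(z>60)&(z<75)&(x>330)&(x<620)&(y<-100)&(y>-420)
    r=cv2.minAreaRect(C[m][:,:2].astype(np.float32)); print('lid',r,np.median(z[m]),m.sum())
    m=(H>20)&(H<33)&(S>150)&(V>120)&(x>350)&(x<650)&(y<-150)&(y>-400); print('knob',m.sum(),np.median(C[m],0),C[m].min(0),C[m].max(0))
    for nm,box in (('die',(570,650,-60,20)),('stap',(650,740,0,90)),('ring',(330,480,-200,0))):
        m=(z>8)&(z<30)&(x>box[0])&(x<box[1])&(y>box[2])&(y<box[3]); 
        if m.sum()>3: print(nm,m.sum(),cv2.minAreaRect(C[m][:,:2].astype(np.float32)),np.median(C[m],0))
    for nm,box in (('flask',(690,830,120,220)),('wash',(690,830,-180,-70)),('beaker',(740,850,-20,80))):
        m=(z>8)&(x>box[0])&(x<box[1])&(y>box[2])&(y<box[3]); print(nm,m.sum(),np.round(np.median(C[m],0)),C[m].min(0).round(),C[m].max(0).round())
for n,pp,box in(('top',p,(100,180,200,320)),('scene',ps,(310,220,450,340))):
    c=pp[box[1]:box[3],box[0]:box[2]]; cv2.imwrite(f'pics/crop_{n}.png',cv2.cvtColor(cv2.resize(c,None,fx=4,fy=4,interpolation=cv2.INTER_CUBIC),cv2.COLOR_RGB2BGR))
E
python3 m.py
```

```text
top base ((472.3707580566406, 251.2263641357422), (199.87777709960938, 131.0186309814453), 17.594554901123047) 17.915617595827875 3995
head top 121 [500.36770388 259.32584249 103.49438346] ((500.6405334472656, 260.09320068359375), (23.582416534423828, 24.069435119628906), 14.877697944641113)
red []
lid ((485.85968017578125, -266.4365234375), (159.84896850585938, 220.82635498046875), 7.687802314758301) 68.6104214118298 6706
knob 98 [ 437.33912229 -271.55253622  111.19174383] [ 426.56635194 -283.01953741  106.69563864] [ 448.01741093 -259.36991542  114.41094276]
die 190 ((608.62841796875, -22.106517791748047), (36.706417083740234, 35.07405471801758), 88.04402923583984) [608.15095902 -22.11001819  16.05835667]
stap 194 ((698.5458374023438, 47.12839126586914), (21.69975471496582, 63.763065338134766), 31.02705955505371) [699.22772076  42.64134318  18.28309854]
ring 267 ((390.1109619140625, -126.7093505859375), (62.622230529785156, 178.66458129882812), 52.31041717529297) [ 359.11089654 -103.59736083   19.59800088]
flask 635 [749. 162.  48.] [726. 135.   8.] [791. 201. 110.]
wash 780 [ 744.
[... 907 characters left out ...]
87] [ 450.570687   -257.53517272  113.50696343]
die 204 ((610.0823974609375, -21.030736923217773), (37.76282501220703, 34.90566635131836), 58.87379837036133) [611.47746547 -17.84878095  15.52306463]
stap 293 ((701.2987670898438, 48.87225341796875), (23.542741775512695, 64.95854949951172), 26.616039276123047) [703.07123819  45.20693498  17.72958018]
ring 382 ((390.0632019042969, -125.80625915527344), (66.75726318359375, 180.92103576660156), 51.97296905517578) [ 369.60252196 -113.35567402   18.18696147]
flask 1415 [767. 181.  46.] [729. 145.   8.] [795. 202. 108.]
wash 1467 [ 763. -113.   85.] [ 729. -150.    8.] [ 788. -100.  152.]
beaker 893 [793.  21.  41.] [767.  -2.   8.] [821.  55.  63.]
```

```bash
python3 - <<'E'
import cv2,numpy as np
a=cv2.imread('pics/crop_top.png');b=cv2.imread('pics/crop_scene.png')
h=min(a.shape[0],b.shape[0]);a=a[:h];b=b[:h]
o=np.hstack([a,b]);f=min(800/o.shape[1],600/o.shape[0]);cv2.imwrite('pics/crops.png',cv2.resize(o,None,fx=f,fy=f))
E
```

```text
(no output)
```

View pics/crops.png

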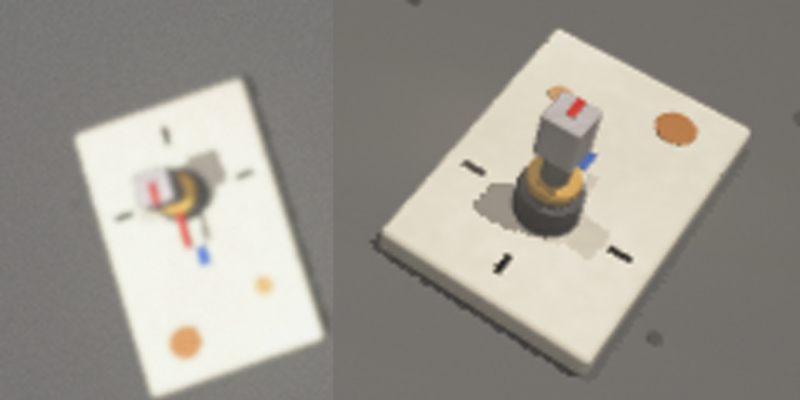

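```bash
for i in 1 2 3; do :; done
python3 -m handwheel '0.4 1 0 0 0 0.15;0.4 1 0 0 0 0.15;0.4 1 0 0 0 0.15' -1 60
python3 -m handwheel '0.4 1 0 0 0 0.15;0.4 1 0 0 0 0.15;0.4 1 0 0 0 0.15'
python3 -m handwheel '0.4 1 0 0 0 0.15;0.4 1 0 0 0 0.15;0.4 1 0 0 0 0.15'
python3 - <<'E'
from h import *
s=telemetry.get_state();print(s['clock'],s['tcp_pos'],s['tool_rot'],s['q'])
shot('top','t2');shot('scene','s2')
E
```

```text
clock: 1.48
tcp_pos: [217.1, -425.7, 230.4]
tool_rot: [-0.001, 0.922, -0.387, -0.001]
ft_force: [-1.1, -0.2, -0.0]
grip_width: 85.5
clock: 1.85
tcp_pos: [265.0, -306.4, 231.0]
tool_rot: [-0.001, 0.987, -0.161, 0.0]
ft_force: [-1.1, -1.3, 0.7]
grip_width: 85.6
clock: 2.22
tcp_pos: [313.0, -186.3, 231.3]
tool_rot: [-0.0, 0.997, 0.075, 0.0]
ft_force: [-0.1, -0.4, -0.1]
grip_width: 85.2
2.225 [ 313.0356612  -186.32274783  231.2752246 ] [-2.74334633e-04  9.97184752e-01  7.49822081e-02  4.05185831e-04] [-7.76649101e-01 -2.76372261e-01  2.00855942e+00  9.83941835e-04
  1.40928459e+00 -9.26912586e-01]
```

```bash
python3 -c "
import cv2,numpy as np
o=np.hstack([cv2.imread('pics/t2.png'),cv2.imread('pics/s2.png')]);cv2.imwrite('pics/c2.png',cv2.resize(o,(800,300)))"
```

```text
(no output)
```

View pics/c2.png

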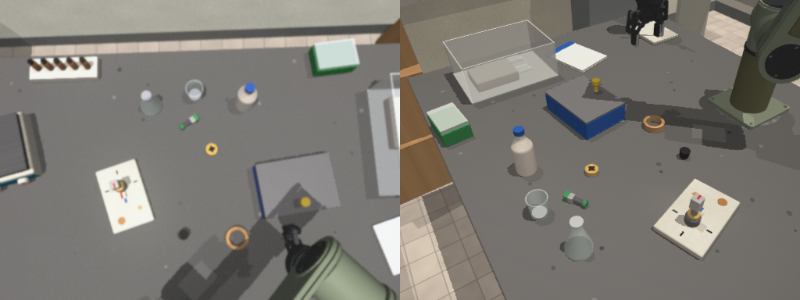

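```bash

python3 -m handwheel '0.39 0.93 0 0 0 0.138;0.39 0.93 0 0 0 0.138;0.39 0.93 0 0 0 0.138' 
python3 -m handwheel '0.39 0.93 0 0 0 0.138;0.39 0.93 0 0 0 0.138;0.39 0.93 0 0 0 0.138'
python3 -m handwheel '0.39 0.93 0 0 0 0.138;0.39 0.93 0 0 0 0.138;0.39 0.93 0 0 0 0.138' 
python3 -m handwheel '0.39 0.93 0 0 0 0.138;0.39 0.93 0 0 0 0.138;0.39 0.93 0 0 0 0.138;0.39 0.93 0 0 0 0.138;0.39 0.93 0 0 0 0.138' 
cat > st.py <<'E'
from h import *
s=telemetry.get_state();q=s['tool_rot'];R=None
w_,x,y,z=q
xa=np.array([1-2*(y*y+z*z),2*(x*y+w_*z)]);za=[2*(x*z+w_*y),2*(y*z-w_*x)]
print('t%.2f'%s['clock'],'tcp',s['tcp_pos'].round(1),'yaw',np.degrees(np.arctan2(xa[1],xa[0])).round(2),'tilt',np.degrees(za).round(2),'F',s['ft_force'].round(1),'T',s['ft_torque'].round(2),'w',round(s['grip_width'],1),'q',s['q'].round(2))
E
python3 st.py
```

```text
clock: 2.7
tcp_pos: [359.9, -75.5, 231.4]
tool_rot: [-0.0, 0.958, 0.286, 0.0]
ft_force: [-0.6, -0.2, -0.6]
grip_width: 85.3
clock: 3.08
tcp_pos: [406.9, 35.9, 231.5]
tool_rot: [-0.0, 0.875, 0.485, 0.0]
ft_force: [0.3, -1.5, 0.7]
grip_width: 85.2
clock: 3.45
tcp_pos: [454.1, 147.1, 231.2]
tool_rot: [-0.0, 0.75, 0.661, 0.0]
ft_force: [0.2, -1.3, -0.5]
grip_width: 85.5
clock: 4.08
tcp_pos: [499.7, 255.5, 231.2]
tool_rot: [-0.0, 0.594, 0.805, -0.0]
ft_force: [-0.7, 0.1, 0.0]
grip_width: 85.5
t4.08 tcp [499.7 255.5 231.2] yaw 107.18 tilt [-0.01 -0.01] F [-0.7  0.1  0. ] T [-0.01  0.03 -0.01] w 85.5 q [ 0.32  0.18  1.58 -0.    1.39 -1.55]
```

```bash
cat > ptr.py <<'E'
from h import *
import sys
def ray(cam,u,v,zz):
    c=eyes.calibration(cam);R=np.array(c['R']);o=-R.T@np.array(c['t']);dr=R.T@np.array([(u-c['cx'])/c['fx'],(v-c['cy'])/c['fy'],1]);return o+dr*(zz-o[2])/dr[2]
def pose(cam,im,sink=0):
    im=im.astype(int);r=im[...,0]-np.maximum(im[...,1],im[...,2])
    ax=np.array([501.3,260.6])
    m=r>45
    for zz,lo,hi in((48-sink,14,44),(104-sink,0,14)):
        P=[]
        for v,u in zip(*np.nonzero(m)):
            X=ray(cam,u,v,zz)[:2]-ax
            if lo<np.hypot(*X)<hi: P.append((X[0],X[1],r[v,u]))
        P=np.array(P)
        if len(P)<3: print(cam,zz,'few',len(P));continue
        g=(P[:,:2]*P[:,2:]).sum(0)/P[:,2].sum()
        a=np.degrees(np.arctan2(g[1],g[0]));base=17.65+180
        print(cam,zz,len(P),'centroid',g.round(1),'dir',a.round(1),'tap(rad) mod2pi',round(float(np.radians((base-a+20)%360-20)),3))
if __name__=='__main__':
    sink=float(sys.argv[2]) if len(sys.argv)>2 else 0
    for c in('top','scene'):
        if len(sys.argv)>1 and sys.argv[1]!='new': im=cv2.cvtColor(cv2.imread(f'pics/{c[0]}{sys.argv[1]}.png'),cv2.COLOR_BGR2RGB)
        else: im,_=eyes.read_camera(c)
        pose(c,im,sink)
E
python3 ptr.py 1;python3 ptr.py 2
```

```text
top 48 38 centroid [-18.3  -1.9] dir -174.0 tap(rad) mod2pi 0.203
top 104 18 centroid [-4.1 -1.4] dir -160.6 tap(rad) mod2pi -0.031
scene 48 few 0
scene 104 22 centroid [-3.8 -1.8] dir -154.9 tap(rad) mod2pi -0.13
top 48 39 centroid [-18.6  -2.1] dir -173.4 tap(rad) mod2pi 0.194
top 104 18 centroid [-4.1 -1.4] dir -160.6 tap(rad) mod2pi -0.03
scene 48 few 0
scene 104 21 centroid [-3.9 -1.5] dir -158.2 tap(rad) mod2pi -0.072
```

```bash

python3 -m handwheel '0.013 0.042 -0.7 0 0 0.002;0.013 0.042 -0.7 0 0 0.002;0.013 0.042 -0.7 0 0 0.002;0.013 0.042 -0.7 0 0 0.002' 
python3 st.py
python3 -m handwheel '0 0 -0.3 0 0 0;0 0 -0.64 0 0 0;0 0 -0.64 0 0 0;0 0 -0.64 0 0 0;0 0 -0.64 0 0 0' 
python3 st.py
```

```text
clock: 4.58
tcp_pos: [502.1, 261.4, 148.9]
tool_rot: [0.001, 0.59, 0.807, 0.001]
ft_force: [-0.2, 0.9, 0.4]
grip_width: 85.0
t4.58 tcp [502.1 261.4 148.9] yaw 107.64 tilt [0.16 0.05] F [-0.2  0.9  0.4] T [0.03 0.07 0.04] w 85.0 q [ 0.33  0.27  1.65 -0.    1.22 -1.55]
clock: 5.2
tcp_pos: [503.1, 262.3, 73.3]
tool_rot: [0.001, 0.59, 0.808, 0.002]
ft_force: [0.1, -0.3, 0.3]
grip_width: 85.8
t5.20 tcp [503.1 262.3  73.3] yaw 107.72 tilt [0.28 0.1 ] F [ 0.1 -0.3  0.3] T [-0.  0. -0.] w 85.8 q [ 0.33  0.37  1.7  -0.    1.08 -1.55]
```

```bash

python3 -m handwheel '-0.015 -0.014 -0.02 0 0 0;-0.015 -0.014 -0.02 0 0 0;-0.015 -0.014 -0.02 0 0 0'; python3 st.py
python3 -m handwheel '0 0 0 0 0 0;0 0 0 0 0 0;0 0 0 0 0 0;0 0 0 0 0 0;0 0 0 0 0 0;0 0 0 0 0 0;0 0 0 0 0 0;0 0 0 0 0 0' 1 60
python3 st.py
```

```text
clock: 5.58
tcp_pos: [499.1, 259.9, 68.2]
tool_rot: [0.0, 0.59, 0.808, 0.0]
ft_force: [-0.1, 0.1, -0.1]
grip_width: 85.2
t5.58 tcp [499.1 259.9  68.2] yaw 107.72 tilt [0.01 0.  ] F [-0.1  0.1 -0.1] T [-0.05 -0.04  0.01] w 85.2 q [ 0.33  0.37  1.71 -0.    1.07 -1.55]
clock: 6.58
tcp_pos: [499.1, 259.8, 68.2]
tool_rot: [0.0, 0.59, 0.808, -0.0]
ft_force: [-0.4, -1.3, 1.9]
grip_width: 23.4
t6.58 tcp [499.1 259.8  68.2] yaw 107.73 tilt [ 0.   -0.01] F [-0.4 -1.3  1.9] T [-0.2   0.12  0.07] w 23.4 q [ 0.33  0.37  1.71 -0.    1.07 -1.55]
```

```bash

python3 -m handwheel '0 0 0 0 0 0;0 0 0 0 0 0;0.018 0.007 0.01 0 0 0;0.018 0.007 0.01 0 0 0;0.018 0.007 0.01 0 0 0;0.018 0.007 0.01 0 0 0' 0; python3 st.py
python3 -m handwheel '0 0 0 0 0 0;0 0 0 0 0 0;0 0 0 0 0 0;0 0 0 0 0 0;0 0 0 0 0 0;0 0 0 0 0 0' 1 60
python3 st.py
```

```text
clock: 7.32
tcp_pos: [501.2, 260.7, 69.2]
tool_rot: [-0.0, 0.59, 0.808, -0.0]
ft_force: [0.3, -0.4, 0.8]
grip_width: 42.7
t7.33 tcp [501.2 260.7  69.2] yaw 107.73 tilt [-0.01 -0.  ] F [ 0.3 -0.4  0.8] T [-0.    0.03  0.  ] w 42.7 q [ 0.33  0.37  1.7   0.    1.07 -1.55]
clock: 8.07
tcp_pos: [501.3, 260.6, 69.4]
tool_rot: [0.0, 0.59, 0.808, -0.0]
ft_force: [-1.5, -2.6, 3.7]
grip_width: 23.7
t8.07 tcp [501.3 260.6  69.4] yaw 107.73 tilt [ 0.   -0.02] F [-1.5 -2.6  3.7] T [-0.41  0.26  0.05] w 23.7 q [ 0.33  0.37  1.7  -0.    1.07 -1.55]
```

```bash

python3 -m handwheel '0 0 -0.001 0 0 -0.05;0 0 -0.002 0 0 -0.1;0 0 -0.003 0 0 -0.15;0 0 -0.003 0 0 -0.2;0 0 -0.004 0 0 -0.25;0 0 -0.005 0 0 -0.3;0 0 -0.006 0 0 -0.35;0 0 -0.006 0 0 -0.4;0 0 -0.007 0 0 -0.45;0 0 -0.008 0 0 -0.5;0 0 -0.008 0 0 -0.5;0 0 -0.008 0 0 -0.5'; python3 st.py
```

```text
clock: 9.57
tcp_pos: [501.1, 260.1, 68.4]
tool_rot: [0.0, 0.988, 0.155, -0.0]
ft_force: [-2.8, -5.0, 4.9]
grip_width: 23.3
t9.57 tcp [501.1 260.1  68.4] yaw 17.87 tilt [-0.04 -0.06] F [-2.8 -5.   4.9] T [-0.68  0.29 -0.11] w 23.3 q [ 0.33  0.37  1.7  -0.    1.07  0.01]
```

```bash

python3 -m handwheel '0 0 -0.001 0 0 -0.05;0 0 -0.002 0 0 -0.1;0 0 -0.003 0 0 -0.15;0 0 -0.003 0 0 -0.2;0 0 -0.004 0 0 -0.25;0 0 -0.005 0 0 -0.3;0 0 -0.006 0 0 -0.35;0 0 -0.006 0 0 -0.4;0 0 -0.007 0 0 -0.45;0 0 -0.008 0 0 -0.5;0 0 -0.008 0 0 -0.5;0 0 -0.008 0 0 -0.5;0 0 -0.008 0 0 -0.5;0 0 -0.008 0 0 -0.5;0 0 -0.008 0 0 -0.5'; python3 st.py
python3 - <<'E'
from h import *
shot('top','t3');shot('scene','s3')
a=cv2.imread('pics/t3.png')[180:320,100:220];b=cv2.imread('pics/s3.png')[210:330,310:450]
cv2.imwrite('pics/c3.png',np.hstack([cv2.resize(x,(400,450),interpolation=cv2.INTER_CUBIC) for x in(a,b)]))
E
```

```text
clock: 11.45
tcp_pos: [500.6, 260.3, 67.4]
tool_rot: [0.001, 0.808, -0.589, -0.0]
ft_force: [-3.1, -4.2, 5.4]
grip_width: 23.3
t11.45 tcp [500.6 260.3  67.4] yaw -72.13 tilt [-0.09 -0.05] F [-3.1 -4.2  5.4] T [-0.64  0.44 -0.13] w 23.3 q [ 0.33  0.37  1.7  -0.    1.07  1.59]
```

View pics/c3.png

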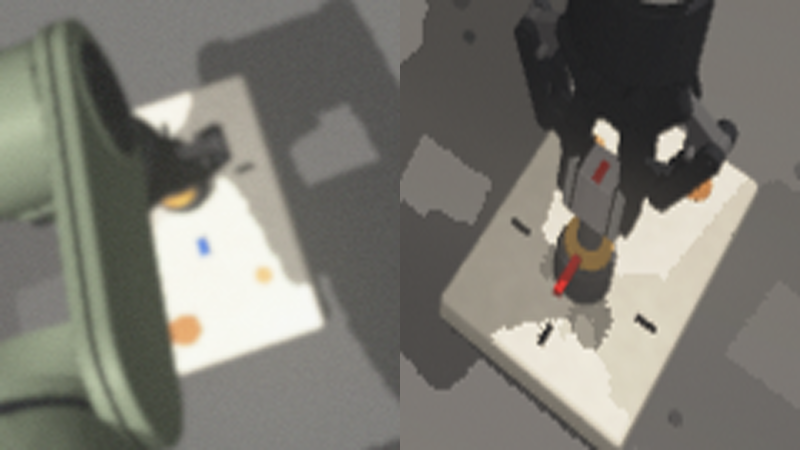

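```bash
sed -i 's/m=r>45/m=(r>60)\&(im[...,1]-im[...,2]<25)/' ptr.py; python3 ptr.py 3 2; python3 ptr.py 1; python3 - <<'E'
from ptr import *
im=cv2.cvtColor(cv2.imread('pics/s3.png'),cv2.COLOR_BGR2RGB).astype(int)
r=im[...,0]-np.maximum(im[...,1],im[...,2])
for v in range(276,292):
  print(v,[(u,r[v,u]) for u in range(355,385) if r[v,u]>35])
E
```

```text
top 46.0 few 0
top 102.0 few 0
scene 46.0 39 centroid [23.2  5.6] dir 13.6 tap(rad) mod2pi 3.212
scene 102.0 10 centroid [3.7 0.6] dir 8.9 tap(rad) mod2pi 3.293
top 48 26 centroid [-19.1  -2.2] dir -173.5 tap(rad) mod2pi 0.194
top 104 14 centroid [-4.3 -1.7] dir -158.3 tap(rad) mod2pi -0.07
scene 48 few 0
scene 104 21 centroid [-3.9 -1.6] dir -158.2 tap(rad) mod2pi -0.072
276 []
277 [(371, np.int64(39))]
278 [(370, np.int64(66)), (371, np.int64(80)), (372, np.int64(55)), (373, np.int64(36))]
279 [(369, np.int64(45)), (370, np.int64(87)), (371, np.int64(86)), (372, np.int64(77)), (373, np.int64(45))]
280 [(369, np.int64(88)), (370, np.int64(88)), (371, np.int64(81)), (372, np.int64(51))]
281 [(368, np.int64(75)), (369, np.int64(89)), (370, np.int64(87)), (371, np.int64(69))]
282 [(367, np.int64(61)), (368, np.int64(91)), (369, np.int64(89)), (370, np.int64(78))]
283 [(366, np.int64(62)), (367, np.int64(92)), (368, np.int64(92)), (369, np.int64(82)), (370, np.int64(41))]
284 [(365, np.int64(54)), (366, np.int64(103)), (367, np.int64(102)), (368, np.int64(91)), (369, np.int64(62))]
285 [(364, np.int64(49)), (365, np.int64(119)), (366, np.int64(159)), (367, np.int64(152)), (368, np.int64(100))]
286 [(364, np.int64(133)), (365, np.int64(159)), (366, np.int64(156)), (367, np.int64(123))]
287 [(364, np.int64(100)), (365, np.int64(140)), (366, np.int64(141)), (367, np.int64(43))]
288 [(364, np.int64(48)), (365, np.int64(56)), (366, np.int64(46))]
289 []
290 []
291 []
```

```bash
cat > pl.py <<'E'
from ptr import *
def line(n,sink):
    im=cv2.cvtColor(cv2.imread(f'pics/s{n}.png'),cv2.COLOR_BGR2RGB).astype(int)
    r=im[...,0]-np.maximum(im[...,1],im[...,2]); P=[];W=[]
    for v,u in zip(*np.nonzero((r>45)&(im[...,1]-im[...,2]<25))):
        X=ray('scene',u,v,48-sink)[:2]-[501.3,260.6]
        if 12<np.hypot(*X)<46: P.append(X)
    P=np.array(P); l=cv2.fitLine(P.astype(np.float32),cv2.DIST_HUBER,0,.01,.01).ravel()
    print(len(P),'dir',np.degrees(np.arctan2(l[1],l[0])),'pt',l[2:], 'ext',np.hypot(*P.T).max())
import sys
line(sys.argv[1],float(sys.argv[2]))
E
python3 pl.py 3 2
```

```text
51 dir 29.173506 pt [15.238022  1.240594] ext 45.48376447972099
```

```bash
python3 - <<'E'
from h import *
def pj(cam,X):
    c=eyes.calibration(cam);p=np.array(c['R'])@X+np.array(c['t']);return np.round([p[0]/p[2]*c['fx']+c['cx'],p[1]/p[2]*c['fy']+c['cy']],1)
for t in (3.0,3.07,3.14,3.21,3.28):
    a=np.radians(197.65)-t
    f=lambda r,z:pj('scene',np.array([501.3+r*np.cos(a),260.6+r*np.sin(a),z]))
    print(t,'tip',f(40,46),'mid',f(20,46),'dash',f(4,102),'mark',f(46,18))
E
python3 -c "
import cv2
a=cv2.imread('pics/s3.png')[240:310,340:410];cv2.imwrite('pics/c3b.png',cv2.resize(a,(560,560),interpolation=cv2.INTER_NEAREST))"
```

```text
3.0 tip [367.6 289.2] mid [371.7 281.3] dash [380.3 255.6] mark [363.9 300.7]
3.07 tip [366.1 288.5] mid [371.  280.9] dash [380.2 255.5] mark [362.3 299.8]
3.14 tip [364.7 287.7] mid [370.3 280.5] dash [380.  255.4] mark [360.7 298.9]
3.21 tip [363.3 286.8] mid [369.6 280.1] dash [379.9 255.3] mark [359.1 297.9]
3.28 tip [362.  285.9] mid [369.  279.7] dash [379.8 255.2] mark [357.7 296.8]
```

View pics/c3b.png

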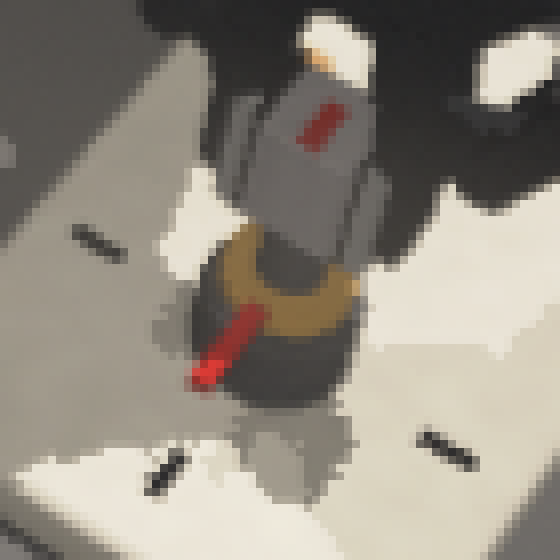

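```bash

python3 -m handwheel '0 0 0.001 0 0 0.05;0 0 0.002 0 0 0.1;0 0 0.003 0 0 0.15;0 0 0.003 0 0 0.2;0 0 0.004 0 0 0.25;0 0 0.005 0 0 0.3;0 0 0.006 0 0 0.35;0 0 0.006 0 0 0.4;0 0 0.007 0 0 0.45;0 0 0.008 0 0 0.499;0 0 0.008 0 0 0.499;0 0 0.008 0 0 0.499;0 0 0.008 0 0 0.499;0 0 0.008 0 0 0.499'; python3 st.py
python3 - <<'E'
from h import *
shot('scene','s4')
b=cv2.imread('pics/s4.png')[240:310,340:410]
cv2.imwrite('pics/c4.png',cv2.resize(b,(560,560),interpolation=cv2.INTER_NEAREST))
E
```

```text
clock: 13.3
tcp_pos: [501.1, 260.1, 68.4]
tool_rot: [0.001, 0.988, 0.154, -0.0]
ft_force: [-2.5, -5.0, 5.4]
grip_width: 23.2
t13.30 tcp [501.1 260.1  68.4] yaw 17.74 tilt [-0.04 -0.07] F [-2.5 -5.   5.4] T [-0.67  0.27  0.09] w 23.2 q [ 0.33  0.37  1.7  -0.    1.07  0.02]
```

View pics/c4.png

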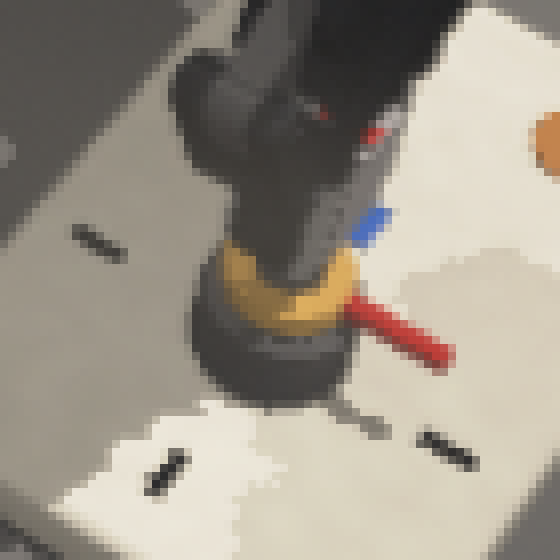

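```bash

python3 -m handwheel '0 0 0 0 0 0;0 0 0 0 0 0;0 0 0 0 0 0;0 0 0 0 0 0;0 0 0 0 0 0.05;0 0 0 0 0 0.1;0 0 0 0 0 0.15;0 0 0 0 0 0.2;0 0 0 0 0 0.25;0 0 0 0 0 0.3;0 0 0 0 0 0.35;0 0 0 0 0 0.4;0 0 0 0 0 0.45;0 0 0 0 0 0.5;0 0 0 0 0 0.5;0 0 0 0 0 0.5' -0.4; python3 st.py
python3 -m handwheel '0 0 0 0 0 0;0 0 0 0 0 0;0 0 0 0 0 0;0 0 0 0 0 0;0 0 0 0 0 0;0 0 0 0 0 0;0 0 0 0 0 0' 1 60
python3 st.py
```

```text
clock: 15.35
tcp_pos: [501.3, 260.8, 68.3]
tool_rot: [-0.0, 0.592, 0.806, 0.0]
ft_force: [0.6, 0.4, -0.0]
grip_width: 59.9
t15.35 tcp [501.3 260.8  68.3] yaw 107.42 tilt [0.   0.01] F [ 0.6  0.4 -0. ] T [ 0.04  0.   -0.01] w 59.9 q [ 0.33  0.37  1.7   0.    1.07 -1.55]
clock: 16.23
tcp_pos: [501.4, 260.6, 68.5]
tool_rot: [0.0, 0.591, 0.807, -0.0]
ft_force: [-0.7, -2.2, 3.1]
grip_width: 23.2
t16.23 tcp [501.4 260.6  68.5] yaw 107.54 tilt [ 0.01 -0.02] F [-0.7 -2.2  3.1] T [-0.32  0.1  -0.15] w 23.2 q [ 0.33  0.37  1.7  -0.    1.07 -1.55]
```

Second half turn forward (π/2 → 3π/2).

```bash

python3 -m handwheel '0 0 -0.001 0 0 -0.05;0 0 -0.002 0 0 -0.1;0 0 -0.003 0 0 -0.15;0 0 -0.003 0 0 -0.2;0 0 -0.004 0 0 -0.25;0 0 -0.005 0 0 -0.3;0 0 -0.006 0 0 -0.35;0 0 -0.006 0 0 -0.4;0 0 -0.007 0 0 -0.45;0 0 -0.008 0 0 -0.5;0 0 -0.008 0 0 -0.5;0 0 -0.008 0 0 -0.5'; python3 st.py
python3 -m handwheel '0 0 -0.001 0 0 -0.05;0 0 -0.002 0 0 -0.1;0 0 -0.003 0 0 -0.15;0 0 -0.003 0 0 -0.2;0 0 -0.004 0 0 -0.25;0 0 -0.005 0 0 -0.3;0 0 -0.006 0 0 -0.35;0 0 -0.006 0 0 -0.4;0 0 -0.007 0 0 -0.45;0 0 -0.008 0 0 -0.5;0 0 -0.008 0 0 -0.5;0 0 -0.008 0 0 -0.5;0 0 -0.008 0 0 -0.5;0 0 -0.008 0 0 -0.5'; python3 st.py
python3 - <<'E'
from h import *
shot('scene','s5')
b=cv2.imread('pics/s5.png')[240:310,340:410]
cv2.imwrite('pics/c5.png',cv2.resize(b,(560,560),interpolation=cv2.INTER_NEAREST))
E
```

```text
clock: 17.73
tcp_pos: [501.1, 260.1, 67.5]
tool_rot: [0.001, 0.988, 0.154, -0.0]
ft_force: [-2.0, -4.9, 5.5]
grip_width: 23.2
t17.73 tcp [501.1 260.1  67.5] yaw 17.71 tilt [-0.03 -0.07] F [-2.  -4.9  5.5] T [-0.65  0.22 -0.15] w 23.2 q [ 0.33  0.37  1.7  -0.    1.07  0.02]
clock: 19.48
tcp_pos: [500.5, 260.3, 66.5]
tool_rot: [0.001, 0.808, -0.59, -0.0]
ft_force: [-3.7, -4.5, 5.0]
grip_width: 23.1
t19.48 tcp [500.5 260.3  66.5] yaw -72.28 tilt [-0.1  -0.06] F [-3.7 -4.5  5. ] T [-0.65  0.44 -0.17] w 23.1 q [ 0.33  0.37  1.7  -0.    1.07  1.59]
```

View pics/c5.png

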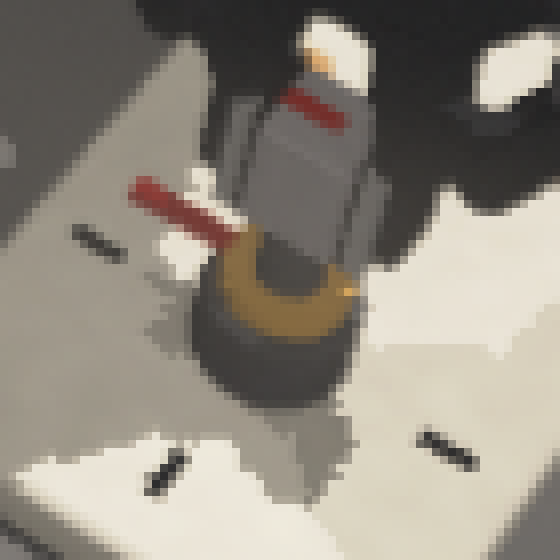

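```bash

python3 -m handwheel '0 0 0.001 0 0 0.05;0 0 0.002 0 0 0.1;0 0 0.003 0 0 0.15;0 0 0.003 0 0 0.2;0 0 0.004 0 0 0.25;0 0 0.005 0 0 0.3;0 0 0.006 0 0 0.35;0 0 0.006 0 0 0.4;0 0 0.007 0 0 0.45;0 0 0.008 0 0 0.5;0 0 0.008 0 0 0.5;0 0 0.008 0 0 0.5;0 0 0.008 0 0 0.5;0 0 0.008 0 0 0.5'; python3 st.py
python3 - <<'E'
from h import *
shot('scene','s6')
b=cv2.imread('pics/s6.png')[240:310,340:410]
cv2.imwrite('pics/c6.png',cv2.resize(b,(560,560),interpolation=cv2.INTER_NEAREST))
E
```

```text
clock: 21.28
tcp_pos: [501.1, 260.0, 67.5]
tool_rot: [0.001, 0.988, 0.154, -0.0]
ft_force: [-1.9, -4.5, 4.7]
grip_width: 23.0
t21.27 tcp [501.1 260.   67.5] yaw 17.76 tilt [-0.03 -0.08] F [-1.9 -4.5  4.7] T [-0.6   0.22  0.12] w 23.0 q [ 0.33  0.37  1.7  -0.    1.07  0.02]
```

View pics/c6.png

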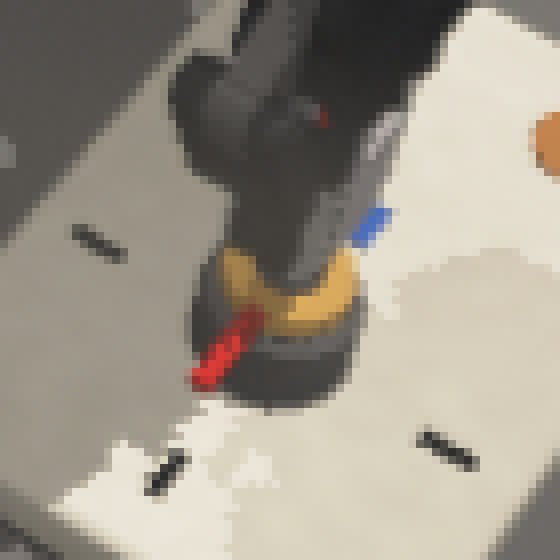

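The pointer is on the +x mark (π). I'll regrip, then make the third half turn.

```bash

python3 -m handwheel '0 0 0 0 0 0;0 0 0 0 0 0;0 0 0 0 0 0;0 0 0 0 0 0;0 0 0 0 0 0.05;0 0 0 0 0 0.1;0 0 0 0 0 0.15;0 0 0 0 0 0.2;0 0 0 0 0 0.25;0 0 0 0 0 0.3;0 0 0 0 0 0.35;0 0 0 0 0 0.4;0 0 0 0 0 0.45;0 0 0 0 0 0.5;0 0 0 0 0 0.5;0 0 0 0 0 0.5' -0.4; python3 st.py
python3 -m handwheel '0 0 0 0 0 0;0 0 0 0 0 0;0 0 0 0 0 0;0 0 0 0 0 0;0 0 0 0 0 0;0 0 0 0 0 0;0 0 0 0 0 0' 1 60
python3 st.py
python3 -m handwheel '0 0 -0.001 0 0 -0.05;0 0 -0.002 0 0 -0.1;0 0 -0.003 0 0 -0.15;0 0 -0.003 0 0 -0.2;0 0 -0.004 0 0 -0.25;0 0 -0.005 0 0 -0.3;0 0 -0.006 0 0 -0.35;0 0 -0.006 0 0 -0.4;0 0 -0.007 0 0 -0.45;0 0 -0.008 0 0 -0.5;0 0 -0.008 0 0 -0.5;0 0 -0.008 0 0 -0.5'; python3 st.py
```

```text
clock: 23.32
tcp_pos: [501.3, 260.8, 67.3]
tool_rot: [-0.0, 0.592, 0.806, 0.0]
ft_force: [0.4, -0.1, 0.4]
grip_width: 59.7
t23.32 tcp [501.3 260.8  67.3] yaw 107.43 tilt [-0.  0.] F [ 0.4 -0.1  0.4] T [0.03 0.03 0.04] w 59.7 q [ 0.33  0.37  1.7   0.    1.07 -1.55]
clock: 24.2
tcp_pos: [501.4, 260.6, 67.5]
tool_rot: [0.0, 0.591, 0.807, -0.0]
ft_force: [-0.9, -2.7, 3.3]
grip_width: 23.3
t24.20 tcp [501.4 260.6  67.5] yaw 107.55 tilt [ 0.01 -0.02] F [-0.9 -2.7  3.3] T [-0.34  0.17  0.02] w 23.3 q [ 0.33  0.37  1.7  -0.    1.07 -1.55]
clock: 25.7
tcp_pos: [501.1, 260.0, 66.5]
tool_rot: [0.001, 0.988, 0.154, -0.0]
ft_force: [-2.4, -5.7, 3.7]
grip_width: 23.4
t25.70 tcp [501.1 260.   66.5] yaw 17.7 tilt [-0.04 -0.07] F [-2.4 -5.7  3.7] T [-0.75  0.21 -0.06] w 23.4 q [ 0.33  0.37  1.7  -0.    1.07  0.02]
```

```bash

python3 -m handwheel '0 0 -0.001 0 0 -0.05;0 0 -0.002 0 0 -0.1;0 0 -0.003 0 0 -0.15;0 0 -0.003 0 0 -0.2;0 0 -0.004 0 0 -0.25;0 0 -0.005 0 0 -0.3;0 0 -0.006 0 0 -0.35;0 0 -0.006 0 0 -0.4;0 0 -0.007 0 0 -0.45;0 0 -0.008 0 0 -0.5;0 0 -0.008 0 0 -0.5;0 0 -0.008 0 0 -0.5;0 0 -0.008 0 0 -0.5;0 0 -0.008 0 0 -0.5'; python3 st.py
python3 -m handwheel '0 0 0 0 0 0;0 0 0 0 0 0;0 0 0 0 0 0;0 0 0 0 0 0;0 0 0 0 0 0;0 0 0.3 0 0 0;0 0 0.8 0 0 0;0 0 0.8 0 0 0;0 0 0.8 0 0 0' -1; python3 st.py
python3 - <<'E'
from h import *
shot('scene','s7');shot('top','t7')
b=cv2.imread('pics/s7.png')[240:310,340:410]
cv2.imwrite('pics/c7.png',cv2.resize(b,(560,560),interpolation=cv2.INTER_NEAREST))
E
```

```text
clock: 27.45
tcp_pos: [500.5, 260.3, 65.5]
tool_rot: [0.001, 0.808, -0.59, -0.0]
ft_force: [-3.2, -4.5, 4.7]
grip_width: 23.4
t27.45 tcp [500.5 260.3  65.5] yaw -72.29 tilt [-0.1  -0.06] F [-3.2 -4.5  4.7] T [-0.63  0.36 -0.16] w 23.4 q [ 0.33  0.38  1.7  -0.    1.07  1.59]
clock: 28.58
tcp_pos: [501.2, 260.7, 161.6]
tool_rot: [-0.0, 0.807, -0.591, 0.0]
ft_force: [0.2, 0.3, 0.7]
grip_width: 85.6
t28.57 tcp [501.2 260.7 161.6] yaw -72.45 tilt [0.02 0.01] F [0.2 0.3 0.7] T [ 0.04 -0.04  0.02] w 85.6 q [0.33 0.25 1.64 0.   1.25 1.59]
```

View pics/c7.png

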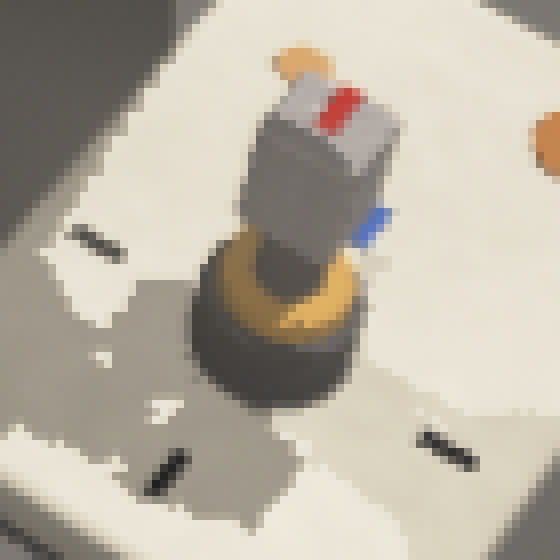

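View pics/s7.png

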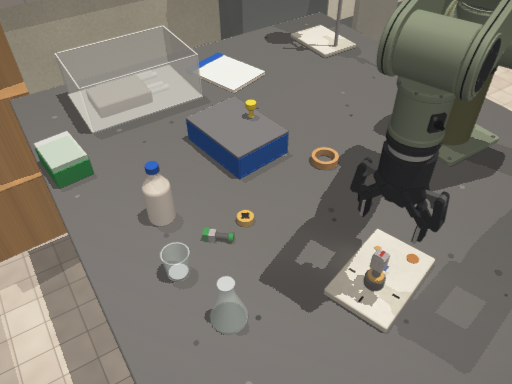

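```bash

python3 -m handwheel '-0.1 -0.9 0.2 0 0 0;-0.1 -0.9 0.2 0 0 0' 
python3 -m handwheel '-0.1 -0.9 0 0 0 -0.02;-0.1 -0.9 0 0 0 -0.02' 
python3 -m handwheel '-0.1 -0.9 0 0 0 -0.02;-0.1 -0.9 0 0 0 -0.02' 
python3 -m handwheel '-0.1 -0.9 0 0 0 -0.015;-0.1 -0.9 0 0 0 -0.015' 
python3 -m handwheel '-0.1 -0.85 -0.2 0 0 0;-0.1 -0.85 -0.2 0 0 0;-0.1 -0.85 -0.2 0 0 0;-0.1 -0.85 -0.2 0 0 0;-0.1 -0.85 -0.2 0 0 0;-0.1 -0.85 -0.2 0 0 0' 
python3 st.py
```

```text
clock: 28.92
tcp_pos: [487.6, 151.4, 183.5]
tool_rot: [0.002, 0.807, -0.59, -0.001]
ft_force: [0.8, -0.2, -0.4]
grip_width: 85.6
clock: 29.18
tcp_pos: [475.7, 42.8, 183.8]
tool_rot: [0.001, 0.787, -0.616, -0.001]
ft_force: [0.6, -0.2, -0.8]
grip_width: 85.3
clock: 29.42
tcp_pos: [463.6, -65.0, 183.7]
tool_rot: [0.001, 0.768, -0.641, -0.001]
ft_force: [0.4, 0.6, 0.3]
grip_width: 85.3
clock: 29.68
tcp_pos: [451.8, -172.9, 183.7]
tool_rot: [0.0, 0.752, -0.659, -0.002]
ft_force: [0.9, -0.2, -0.9]
grip_width: 85.6
clock: 30.42
tcp_pos: [441.6, -272.2, 161.6]
tool_rot: [-0.0, 0.753, -0.658, 0.0]
ft_force: [0.5, 0.6, -0.8]
grip_width: 85.5
t30.43 tcp [ 441.6 -272.2  161.6] yaw -82.26 tilt [ 0.01 -0.  ] F [ 0.5  0.6 -0.8] T [-0.07 -0.02  0.02] w 85.5 q [-0.72  0.16  1.75  0.    1.23  0.72]
```

```bash

python3 -m handwheel '-0.038 0 -0.2 0 0 0;-0.038 0 -0.4 0 0 0;-0.038 0 -0.63 0 0 0;-0.038 0 -0.63 0 0 0;-0.038 0 -0.63 0 0 0;-0.038 0 -0.63 0 0 0;-0.038 0 -0.63 0 0 0' ; python3 st.py
python3 -m handwheel '0 0 0 0 0 0;0 0 0 0 0 0;0 0 0 0 0 0;0 0 0 0 0 0;0 0 0 0 0 0;0 0 0 0 0 0;0 0 0 0 0 0;0 0 0 0 0 0' 1 25
python3 st.py
python3 - <<'E'
import numpy as np
for t in np.arange(0,1.75,.1): print(round(t,2),end=' ')
print()
x=lambda t:-130*np.cos(t)+43*np.sin(t)+130; z=lambda t:43*np.cos(t)+130*np.sin(t)-43
for t in np.arange(0,1.75,.1): print(round(t,2),'u %.1f: dx %.3f dy %.3f dz %.3f'%(x(t),x(t)*.991/120,x(t)*.134/120,z(t)/120))
E
```

```text
clock: 31.3
tcp_pos: [437.4, -273.8, 87.0]
tool_rot: [0.0, 0.753, -0.658, 0.001]
ft_force: [0.1, 0.7, 0.7]
grip_width: 85.4
t31.30 tcp [ 437.4 -273.8   87. ] yaw -82.35 tilt [ 0.09 -0.09] F [0.1 0.7 0.7] T [-0.04  0.03 -0.04] w 85.4 q [-0.73  0.25  1.81 -0.    1.07  0.71]
clock: 32.3
tcp_pos: [436.7, -273.4, 85.9]
tool_rot: [0.0, 0.753, -0.658, 0.0]
ft_force: [-1.7, 0.4, 2.2]
grip_width: 26.6
t32.30 tcp [ 436.7 -273.4   85.9] yaw -82.35 tilt [-0.   -0.01] F [-1.7  0.4  2.2] T [-0.04  0.2  -0.01] w 26.6 q [-0.73  0.25  1.82 -0.    1.07  0.71]
0.0 0.1 0.2 0.3 0.4 0.5 0.6 0.7 0.8 0.9 1.0 1.1 1.2 1.3 1.4 1.5 1.6 1.7 
0.0 u 0.0: dx 0.000 dy 0.000 dz 0.000
0.1 u 4.9: dx 0.041 dy 0.006 dz 0.106
0.2 u 11.1: dx 0.092 dy 0.012 dz 0.208
0.3 u 18.5: dx 0.153 dy 0.021 dz 0.304
0.4 u 27.0: dx 0.223 dy 0.030 dz 0.394
0.5 u 36.5: dx 0.302 dy 0.041 dz 0.476
0.6 u 47.0: dx 0.388 dy 0.052 dz 0.549
0.7 u 58.3: dx 0.481 dy 0.065 dz 0.614
0.8 u 70.3: dx 0.580 dy 0.078 dz 0.668
0.9 u 82.9: dx 0.684 dy 0.093 dz 0.713
1.0 u 95.9: dx 0.792 dy 0.107 dz 0.747
1.1 u 109.4: dx 0.903 dy 0.122 dz 0.770
1.2 u 123.0: dx 1.016 dy 0.137 dz 0.781
1.3 u 136.7: dx 1.129 dy 0.153 dz 0.781
1.4 u 150.3: dx 1.241 dy 0.168 dz 0.770
1.5 u 163.7: dx 1.352 dy 0.183 dz 0.748
1.6 u 176.8: dx 1.460 dy 0.197 dz 0.714
1.7 u 189.4: dx 1.564 dy 0.211 dz 0.670
```

```bash

python3 -m handwheel '0.02 0.003 0.053 0 0 0;0.041 0.006 0.106 0 0 0;0.066 0.009 0.157 0 0 0;0.092 0.012 0.208 0 0 0;0.122 0.016 0.256 0 0 0;0.153 0.021 0.304 0 0 0;0.188 0.025 0.349 0 0 0;0.223 0.03 0.394 0 0 0;0.262 0.035 0.435 0 0 0;0.302 0.041 0.476 0 0 0;0.345 0.046 0.513 0 0 0;0.388 0.052 0.549 0 0 0;0.435 0.058 0.582 0 0 0;0.481 0.065 0.614 0 0 0'; python3 st.py
python3 -m handwheel '0.05 0.007 0.027 0 0 0;0.099 0.013 0.054 0 0 0;0.151 0.02 0.077 0 0 0;0.203 0.028 0.099 0 0 0;0.257 0.035 0.116 0 0 0;0.311 0.042 0.133 0 0 0'; python3 st.py
```

```text
clock: 34.05
tcp_pos: [494.9, -265.4, 159.7]
tool_rot: [-0.0, 0.753, -0.658, 0.0]
ft_force: [-1.0, -2.7, -2.0]
grip_width: 26.7
t34.05 tcp [ 494.9 -265.4  159.7] yaw -82.35 tilt [0.01 0.  ] F [-1.  -2.7 -2. ] T [-0.37  0.18 -0.03] w 26.7 q [-0.65  0.25  1.65  0.    1.25  0.79]
clock: 34.8
tcp_pos: [532.3, -260.3, 175.7]
tool_rot: [-0.0, 0.753, -0.658, 0.0]
ft_force: [-1.5, -2.5, 0.6]
grip_width: 27.0
t34.80 tcp [ 532.3 -260.3  175.7] yaw -82.36 tilt [0.01 0.  ] F [-1.5 -2.5  0.6] T [-0.25  0.36  0.01] w 27.0 q [-0.6   0.29  1.55  0.    1.29  0.84]
```

Forces are small and the lid is following the gripper. Next I'll take it from 1.0 to about 1.68 rad.

```bash

python3 -m handwheel '0.055 0.007 0.012 0 0 0;0.111 0.015 0.023 0 0 0;0.167 0.022 0.029 0 0 0;0.224 0.03 0.034 0 0 0;0.28 0.038 0.034 0 0 0;0.337 0.046 0.034 0 0 0;0.393 0.053 0.029 0 0 0;0.449 0.061 0.023 0 0 0;0.505 0.068 0.012 0 0 0;0.56 0.076 0.001 0 0 0;0.614 0.083 -0.016 0 0 0;0.668 0.09 -0.033 0 0 0;0.72 0.097 -0.055 0 0 0;0.76 0.103 -0.07 0 0 0;0.76 0.103 -0.07 0 0 0'; python3 st.py
python3 - <<'E'
from h import *
p,d=shot('scene','s8')
E
```

```text
clock: 36.67
tcp_pos: [623.5, -248.0, 167.0]
tool_rot: [-0.0, 0.753, -0.658, 0.0]
ft_force: [1.3, 1.4, 4.3]
grip_width: 26.8
t36.67 tcp [ 623.5 -248.   167. ] yaw -82.34 tilt [ 0.03 -0.  ] F [1.3 1.4 4.3] T [ 0.15 -0.08 -0.04] w 26.8 q [-0.51  0.46  1.35  0.    1.34  0.93]
```

View pics/s8.png

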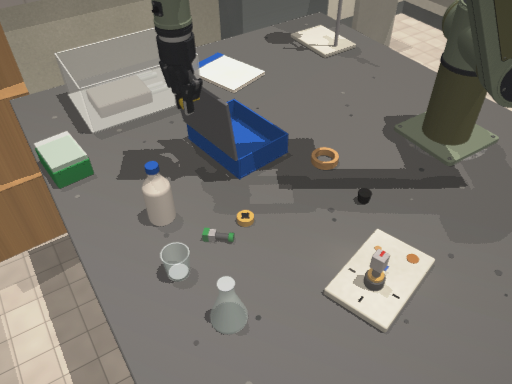

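```bash

python3 -m handwheel '0.05 0.007 -0.025 0 0 0;0.1 0.013 -0.052 0 0 0;0.15 0.02 -0.084 0 0 0;0.168 0.023 -0.095 0 0 0;0.168 0.023 -0.095 0 0 0'; python3 st.py
python3 -m handwheel '0 0 0 0 0 0;0 0 0 0 0 0;0 0 0 0 0 0;0 0 0 0 0 0;0 0 0 0 0 0;0 0 0 0 0 0;0.05 0 0.1 0 0 0;0.1 0 0.3 0 0 0;0.1 0 0.9 0 0 0;0.1 0 0.9 0 0 0;0.1 0 0.9 0 0 0' -1; python3 st.py
python3 - <<'E'
from h import *
p,d=shot('scene','s9');p2,d2=shot('top','t9')
for cam,pp,dd in(('top',p2,d2),('scene',p,d)):
    C=cloud(cam,dd);x,y,z=C[...,0],C[...,1],C[...,2]
    for nm,box in (('die',(540,680,-90,30)),('stap',(620,740,0,90))): pass
    m=(z>8)&(z<24)&(x>540)&(x<740)&(y>-110)&(y<110)
    n,lab,stt,_=cv2.connectedComponentsWithStats(m.astype(np.uint8),connectivity=8)
    for i in range(1,n):
        if stt[i,4]>40:
            mm=lab==i;print(cam,stt[i],cv2.minAreaRect(C[mm][:,:2].astype(np.float32)),pp[mm].mean(0).round(),z[mm].max().round(1))
E
python3 -c "
import cv2,numpy as np
o=np.hstack([cv2.imread('pics/t9.png'),cv2.imread('pics/s9.png')]);cv2.imwrite('pics/c9.png',cv2.resize(o,(800,300)))"
```

```text
clock: 37.35
tcp_pos: [643.3, -245.3, 155.4]
tool_rot: [-0.0, 0.753, -0.658, -0.0]
ft_force: [0.8, 1.9, 4.5]
grip_width: 26.4
t37.35 tcp [ 643.3 -245.3  155.4] yaw -82.34 tilt [0. 0.] F [0.8 1.9 4.5] T [ 0.17 -0.13 -0.01] w 26.4 q [-0.49  0.5   1.31  0.    1.33  0.95]
clock: 38.72
tcp_pos: [656.2, -245.7, 266.1]
tool_rot: [-0.001, 0.753, -0.658, 0.002]
ft_force: [1.2, 0.1, -0.8]
grip_width: 85.5
t38.73 tcp [ 656.2 -245.7  266.1] yaw -82.34 tilt [ 0.22 -0.11] F [ 1.2  0.1 -0.8] T [-0.    0.06 -0.  ] w 85.5 q [-0.48  0.45  1.15  0.    1.53  0.96]
top [253 149  22  25 192] ((684.1737670898438, -7.012168884277344), (21.227920532226562, 64.39557647705078), 48.71746826171875) [121. 148. 124.] 23.8
top [263 184  16  15 188] ((608.5574340820312, -22.07189178466797), (36.638404846191406, 35.507598876953125), 88.1073989868164) [190. 153.  90.] 21.4
scene [237 210  17  15 202] ((609.7308959960938, -21.749454498291016), (38.846900939941406, 34.917022705078125), 57.839393615722656) [163. 129.  77.] 20.0
scene [202 228  33  14 265] ((685.3936157226562, -5.962596893310547), (22.163883209228516, 64.62646484375), 49.24030303955078) [104. 127. 104.] 23.2
```

View pics/c9.png

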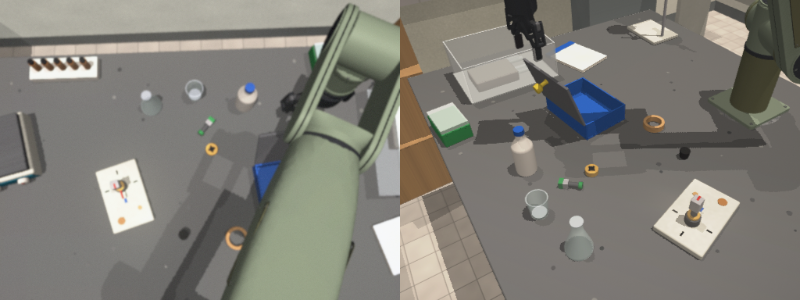

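```bash

python3 -m handwheel '-0.195 0.93 0 0 0 0;-0.195 0.93 0 0 0 0;-0.195 0.93 0 0 0 0'; 
python3 -m handwheel '-0.195 0.93 -0.2 0 0 0;-0.195 0.93 -0.6 0 0 0;-0.195 0.93 -1 0 0 0;-0.195 0.93 -1 0 0 0;-0.195 0.93 -1 0 0 0;-0.195 0.93 -1 0 0 0' ; python3 st.py
python3 - <<'E'
from h import *
b=cv2.imread('pics/s9.png')[200:250,190:270]
cv2.imwrite('pics/c9b.png',cv2.resize(b,(800,500),interpolation=cv2.INTER_NEAREST))
E
```

```text
clock: 39.2
tcp_pos: [630.0, -129.6, 261.1]
tool_rot: [0.001, 0.754, -0.657, -0.003]
ft_force: [0.5, -1.5, 0.4]
grip_width: 85.6
clock: 39.95
tcp_pos: [611.0, -23.8, 147.0]
tool_rot: [-0.001, 0.752, -0.659, 0.003]
ft_force: [-0.1, -0.2, 0.5]
grip_width: 85.7
t39.95 tcp [611.  -23.8 147. ] yaw -82.44 tilt [ 0.34 -0.08] F [-0.1 -0.2  0.5] T [0.   0.04 0.03] w 85.7 q [-0.18  0.36  1.53 -0.    1.25  1.26]
```

View pics/c9b.png

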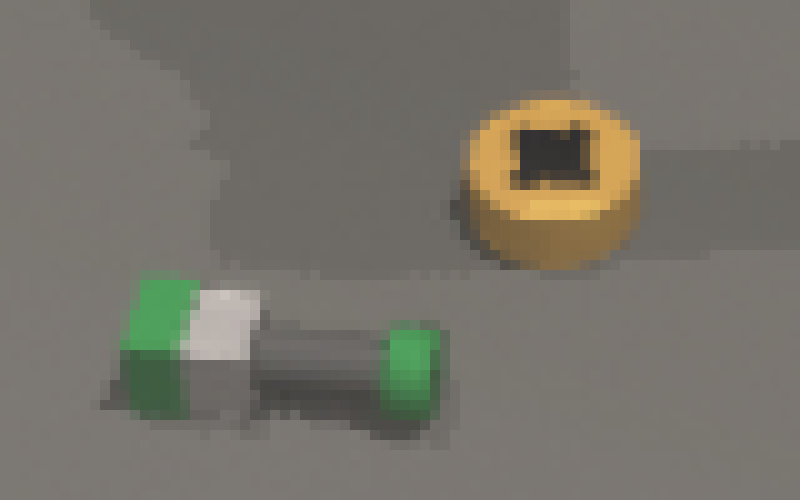

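```bash

python3 -m handwheel '-0.015 0.015 -0.3 0 0 0;-0.015 0.015 -0.75 0 0 0;-0.015 0.015 -0.75 0 0 0;-0.015 0.015 -0.75 0 0 0;-0.015 0.015 -0.75 0 0 0;-0.015 0.015 -0.75 0 0 0;-0.015 0.015 -0.75 0 0 0' ; python3 st.py
python3 - <<'E'
from h import *
for c in('top','scene'):
  print([(np.round(r['at']).tolist(),round(r['confidence'],2)) for r in (shot(c,c+'10'),look_for(c,'die_1'))[1]])
E
```

```text
clock: 40.83
tcp_pos: [607.2, -20.4, 54.9]
tool_rot: [-0.001, 0.753, -0.658, 0.001]
ft_force: [0.1, -0.4, -0.2]
grip_width: 85.2
t40.83 tcp [607.2 -20.4  54.9] yaw -82.35 tilt [ 0.11 -0.02] F [ 0.1 -0.4 -0.2] T [ 0.02 -0.03  0.05] w 85.2 q [-0.18  0.47  1.6   0.    1.08  1.26]
[([596.0, -22.0, 15.0], 0.56)]
[([613.0, -16.0, 18.0], 0.51), ([506.0, 265.0, 84.0], 0.24)]
```

```bash

python3 -m handwheel '0.016 -0.012 -0.2 0 0 0;0.016 -0.012 -0.42 0 0 0;0.016 -0.012 -0.42 0 0 0;0.016 -0.012 -0.42 0 0 0;0.016 -0.012 -0.42 0 0 0' ; python3 st.py
python3 -m handwheel '0 0 0 0 0 0;0 0 0 0 0 0;0 0 0 0 0 0;0 0 0 0 0 0;0 0 0 0 0 0;0 0 0 0 0 0;0 0 0 0 0 0' 1 50
python3 st.py
```

```text
clock: 41.65
tcp_pos: [609.7, -21.9, 4.8]
tool_rot: [-0.001, 0.753, -0.658, 0.001]
ft_force: [0.1, 0.2, 1.0]
grip_width: 85.1
t41.65 tcp [609.7 -21.9   4.8] yaw -82.35 tilt [ 0.15 -0.03] F [0.1 0.2 1. ] T [ 0.04 -0.04 -0.07] w 85.1 q [-0.18  0.54  1.6   0.    0.99  1.26]
clock: 42.52
tcp_pos: [609.1, -21.8, 4.0]
tool_rot: [-0.0, 0.753, -0.658, 0.001]
ft_force: [-0.5, 0.3, 5.2]
grip_width: 35.5
t42.52 tcp [609.1 -21.8   4. ] yaw -82.35 tilt [ 0.07 -0.01] F [-0.5  0.3  5.2] T [ 0.08  0.09 -0.01] w 35.5 q [-0.18  0.55  1.6   0.    0.99  1.26]
```

```bash

python3 -m handwheel '0 0 0.3 0 0 0;0 0 0.7 0 0 0;0 0 1 0 0 0;0 0 1 0 0 0;0 0 1 0 0 0'; 
python3 -m handwheel '-0.2 -0.15 0.1 0 0 0;-0.5 -0.3 0.2 0 0 0;-0.85 -0.5 0.2 0 0 0;-0.85 -0.5 0.2 0 0 0;-0.85 -0.5 0.2 0 0 0'; python3 st.py
python3 - <<'E'
from h import *
shot('scene','s11')
E
```

```text
clock: 43.15
tcp_pos: [607.0, -21.5, 121.4]
tool_rot: [0.001, 0.753, -0.658, -0.001]
ft_force: [0.1, -0.1, -1.7]
grip_width: 35.8
clock: 43.78
tcp_pos: [505.8, -81.4, 145.8]
tool_rot: [0.0, 0.752, -0.659, -0.001]
ft_force: [1.2, -0.5, -0.8]
grip_width: 35.4
t43.77 tcp [505.8 -81.4 145.8] yaw -82.39 tilt [-0.12  0.07] F [ 1.2 -0.5 -0.8] T [ 0.05 -0.02  0.02] w 35.4 q [-0.33  0.17  1.78  0.    1.2   1.11]
```

View pics/s11.png

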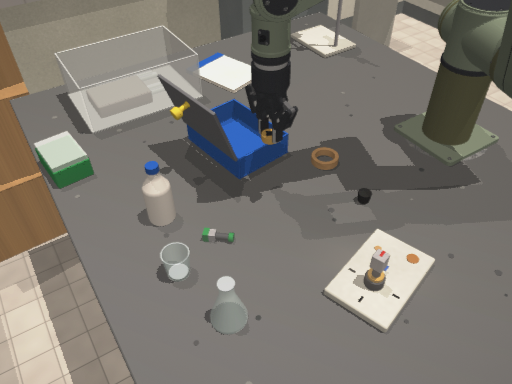

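```bash

python3 -m handwheel '-0.1 -0.3 0 0 0 0;-0.19 -0.62 0 0 0 0;-0.19 -0.62 0 0 0 0'; 
python3 -m handwheel '-0.1 -0.3 0 0 0 0;-0.19 -0.61 0 0 0 0;-0.19 -0.61 0 0 0 0;-0.19 -0.61 0 0 0 0;-0.19 -0.61 0 0 0 0'; python3 st.py
python3 -m handwheel '0 0 -0.3 0 0 0;0 0 -0.6 0 0 0;0 0 -0.9 0 0 0;0 0 -0.98 0 0 0;0 0 -0.98 0 0 0;0 0 -0.98 0 0 0;0 0 -0.98 0 0 0'; python3 st.py
```

```text
clock: 44.2
tcp_pos: [484.3, -157.9, 147.1]
tool_rot: [0.0, 0.752, -0.659, 0.0]
ft_force: [-0.6, 0.9, -0.1]
grip_width: 35.8
clock: 44.82
tcp_pos: [461.3, -228.0, 147.0]
tool_rot: [-0.0, 0.753, -0.658, -0.0]
ft_force: [0.6, 0.5, -1.1]
grip_width: 35.8
t44.83 tcp [ 461.3 -228.   147. ] yaw -82.25 tilt [-0.02  0.04] F [ 0.6  0.5 -1.1] T [-0.01 -0.03 -0.  ] w 35.8 q [-0.63  0.17  1.77  0.    1.2   0.81]
clock: 45.7
tcp_pos: [462.0, -230.1, 31.3]
tool_rot: [-0.0, 0.753, -0.658, 0.002]
ft_force: [0.2, 0.2, -1.7]
grip_width: 36.1
t45.70 tcp [ 462.  -230.1   31.3] yaw -82.35 tilt [ 0.15 -0.11] F [ 0.2  0.2 -1.7] T [0.   0.02 0.01] w 36.1 q [-0.63  0.34  1.84  0.    0.96  0.81]
```

```bash

python3 -m handwheel '0 0 -0.08 0 0 0;0 0 -0.16 0 0 0;0 0 -0.16 0 0 0;0 0 -0.16 0 0 0'; python3 st.py
python3 -m handwheel '0 0 0 0 0 0;0 0 0 0 0 0;0 0 0 0 0 0;0 0 0 0 0 0;0 0 0.1 0 0 0;0 0 0.4 0 0 0;0 0 1 0 0 0;0 0 1 0 0 0;0 0 1 0 0 0' -0.3; python3 st.py
```

```text
clock: 46.2
tcp_pos: [460.5, -229.1, 10.1]
tool_rot: [0.0, 0.753, -0.658, -0.001]
ft_force: [-0.2, -0.2, -0.8]
grip_width: 35.7
t46.20 tcp [ 460.5 -229.1   10.1] yaw -82.36 tilt [-0.05  0.04] F [-0.2 -0.2 -0.8] T [-0.02  0.04 -0.04] w 35.7 q [-0.63  0.38  1.85 -0.    0.92  0.81]
clock: 47.32
tcp_pos: [461.5, -229.8, 132.0]
tool_rot: [-0.0, 0.753, -0.658, 0.002]
ft_force: [-0.9, 0.5, -0.0]
grip_width: 55.2
t47.33 tcp [ 461.5 -229.8  132. ] yaw -82.35 tilt [ 0.14 -0.11] F [-0.9  0.5 -0. ] T [-0.02 -0.    0.04] w 55.2 q [-0.63  0.19  1.79  0.    1.17  0.81]
```

```bash

python3 -m handwheel '0 0.3 0.3 0 0 0;0.15 0.95 0.4 0 0 0;0.15 0.95 0.4 0 0 0;0.15 0.95 0.4 0 0 0' -1; 
python3 -m handwheel '0.65 0.75 0 0 0 -0.09;0.65 0.75 0 0 0 -0.09;0.65 0.75 0 0 0 -0.09'; 
python3 -m handwheel '0.9 0.05 0 0 0 -0.09;0.9 0.05 0 0 0 -0.09;0.9 0.05 0 0 0 -0.09'; 
python3 -m handwheel '0.28 0.01 -0.2 0 0 -0.09;0.28 0.01 -0.6 0 0 -0.09;0.28 0.01 -0.7 0 0 -0.09;0.28 0.01 -0.7 0 0 -0.09;0.28 0.01 -0.7 0 0 -0.09;0.28 0.01 -0.7 0 0 -0.09;0.28 0.01 -0.7 0 0 -0.09'; python3 st.py
python3 - <<'E'
from h import *
p,d=shot('scene','s12');p2,d2=shot('top','t12')
for cam,pp,dd in(('top',p2,d2),('scene',p,d)):
    C=cloud(cam,dd);x,y,z=C[...,0],C[...,1],C[...,2]
    m=(z>8)&(z<24)&(x>540)&(x<740)&(y>-110)&(y<110)
    n,lab,stt,_=cv2.connectedComponentsWithStats(m.astype(np.uint8),connectivity=8)
    for i in range(1,n):
        if stt[i,4]>40:
            mm=lab==i;print(cam,stt[i],cv2.minAreaRect(C[mm][:,:2].astype(np.float32)),pp[mm].mean(0).round(),z[mm].max().round(1))
E
python3 -c "
import cv2,numpy as np
o=np.hstack([cv2.imread('pics/t12.png'),cv2.imread('pics/s12.png')]);cv2.imwrite('pics/c12.png',cv2.resize(o,(800,300)))"
```

```text
clock: 47.82
tcp_pos: [478.0, -114.2, 176.9]
tool_rot: [0.001, 0.754, -0.657, -0.001]
ft_force: [-0.4, -0.3, -0.7]
grip_width: 85.3
clock: 48.2
tcp_pos: [558.1, -24.2, 176.8]
tool_rot: [-0.0, -0.654, 0.757, 0.001]
ft_force: [-1.3, -0.3, 0.3]
grip_width: 85.6
clock: 48.58
tcp_pos: [665.7, -21.9, 175.7]
tool_rot: [-0.001, -0.539, 0.843, 0.001]
ft_force: [-0.6, 0.7, -0.1]
grip_width: 85.5
clock: 49.45
tcp_pos: [699.3, -18.2, 96.2]
tool_rot: [0.001, -0.415, 0.91, -0.001]
ft_force: [0.6, 0.5, -1.0]
grip_width: 85.3
t49.45 tcp [699.3 -18.2  96.2] yaw -130.93 tilt [ 0.15 -0.02] F [ 0.6  0.5 -1. ] T [ 0.04  0.03 -0.01] w 85.3 q [-0.15  0.58  1.32 -0.    1.24  2.14]
scene [202 228  33  14 263] ((685.1800537109375, -5.72538948059082), (21.214773178100586, 64.43865203857422), 49.71583557128906) [102. 121. 101.] 22.5
```

View pics/c12.png

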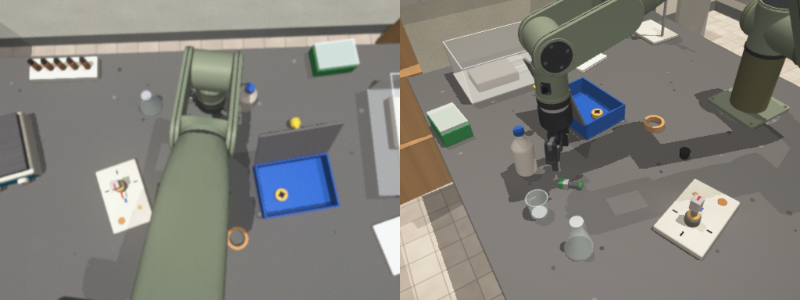

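```bash

python3 -m handwheel '0 -0.005 -0.25 0 0 0;0 -0.005 -0.5 0 0 0;0 -0.005 -0.76 0 0 0;0 -0.005 -0.76 0 0 0;0 -0.005 -0.76 0 0 0;0 -0.005 -0.76 0 0 0'; python3 st.py
python3 -m handwheel '0 0 0 0 0 0;0 0 0 0 0 0;0 0 0 0 0 0;0 0 0 0 0 0;0 0 0 0 0 0;0 0 0 0 0 0;0 0 0 0 0 0;0 0 0 0 0 0' 1 50
python3 st.py
```

```text
clock: 50.3
tcp_pos: [700.2, -19.0, 5.7]
tool_rot: [0.002, -0.415, 0.91, -0.001]
ft_force: [0.9, -0.1, 0.6]
grip_width: 86.0
t50.30 tcp [700.2 -19.    5.7] yaw -130.95 tilt [ 0.23 -0.04] F [ 0.9 -0.1  0.6] T [-0.   -0.01  0.01] w 86.0 q [-0.15  0.69  1.35 -0.    1.1   2.14]
clock: 51.3
tcp_pos: [698.7, -18.8, 3.6]
tool_rot: [0.0, -0.415, 0.91, -0.0]
ft_force: [0.1, -0.3, 2.3]
grip_width: 18.7
t51.30 tcp [698.7 -18.8   3.6] yaw -130.95 tilt [ 0.04 -0.01] F [ 0.1 -0.3  2.3] T [ 0.01 -0.06  0.01] w 18.7 q [-0.15  0.7   1.35  0.    1.1   2.14]
```

```bash

python3 -m handwheel '0 0 0.3 0 0 0;0 0 0.7 0 0 0;0 0 1 0 0 0;0 0 1 0 0 0;0 0 1 0 0 0'; python3 st.py
python3 -m handwheel '-0.3 0 0.1 0 0 0.05;-0.6 0 0.2 0 0 0.09;-0.92 -0.05 0.3 0 0 0.09;-0.92 -0.05 0.3 0 0 0.09;-0.92 -0.05 0.3 0 0 0.09'; python3 st.py
python3 - <<'E'
from h import *
shot('scene','s13')
E
```

```text
clock: 51.92
tcp_pos: [697.2, -18.6, 121.6]
tool_rot: [-0.001, -0.415, 0.91, 0.001]
ft_force: [-0.7, 0.1, -0.4]
grip_width: 18.6
t51.92 tcp [697.2 -18.6 121.6] yaw -130.96 tilt [-0.17  0.02] F [-0.7  0.1 -0.4] T [-0.   -0.01 -0.  ] w 18.6 q [-0.15  0.56  1.3  -0.    1.29  2.14]
clock: 52.55
tcp_pos: [587.6, -24.6, 157.7]
tool_rot: [-0.001, -0.539, 0.842, 0.001]
ft_force: [1.3, -0.2, -0.1]
grip_width: 18.9
t52.55 tcp [587.6 -24.6 157.7] yaw -114.77 tilt [-0.11  0.03] F [ 1.3 -0.2 -0.1] T [ 0.03 -0.07  0.03] w 18.9 q [-0.19  0.3   1.58  0.    1.26  1.81]
```

View pics/s13.png

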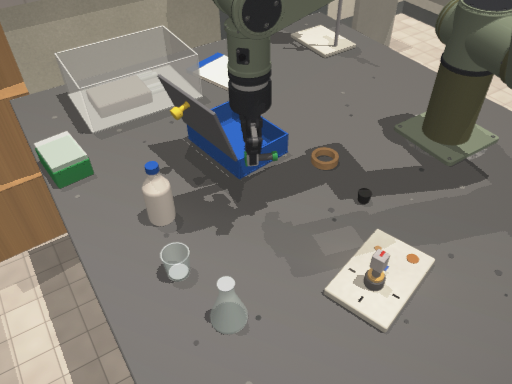

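```bash

python3 -m handwheel '-0.35 -0.3 0 0 0 0.05;-0.7 -0.7 0 0 0 0.09;-0.7 -0.7 0 0 0 0.09;-0.7 -0.7 0 0 0 0.09'; 
python3 -m handwheel '-0.1 -0.4 0 0 0 0.05;-0.2 -0.9 0 0 0 0.09;-0.2 -0.9 0 0 0 0.09;-0.2 -0.9 0 0 0 0.09'; 
python3 -m handwheel '0.09 -0.4 0 0 0 0;0.18 -0.78 0 0 0 0;0.18 -0.78 0 0 0 0;0.18 -0.78 0 0 0 0;0.18 -0.78 0 0 0 0'; python3 st.py
python3 -m handwheel '0 0 -0.3 0 0 0;0 0 -0.6 0 0 0;0 0 -0.9 0 0 0;0 0 -1 0 0 0;0 0 -1 0 0 0;0 0 -1 0 0 0;0 0 -1 0 0 0'; python3 st.py
```

```text
clock: 53.1
tcp_pos: [504.9, -108.9, 159.1]
tool_rot: [0.0, -0.652, 0.758, 0.0]
ft_force: [-0.4, 0.6, 0.1]
grip_width: 18.7
clock: 53.6
tcp_pos: [481.0, -216.0, 159.0]
tool_rot: [-0.0, 0.753, -0.658, -0.0]
ft_force: [0.1, 0.4, -0.4]
grip_width: 18.7
clock: 54.22
tcp_pos: [501.8, -308.3, 159.0]
tool_rot: [-0.0, 0.753, -0.658, -0.001]
ft_force: [0.3, -0.1, -0.6]
grip_width: 18.9
t54.23 tcp [ 501.8 -308.3  159. ] yaw -82.24 tilt [-0.04  0.06] F [ 0.3 -0.1 -0.6] T [ 0.06 -0.03 -0.02] w 18.9 q [-0.7   0.3   1.58  0.    1.26  0.74]
clock: 55.1
tcp_pos: [502.8, -311.2, 41.1]
tool_rot: [-0.0, 0.753, -0.658, 0.002]
ft_force: [0.2, 0.1, 0.1]
grip_width: 19.0
t55.10 tcp [ 502.8 -311.2   41.1] yaw -82.35 tilt [ 0.15 -0.12] F [0.2 0.1 0.1] T [ 0.04  0.03 -0.01] w 19.0 q [-0.7   0.46  1.64  0.    1.04  0.74]
```

```bash

python3 -m handwheel '0 0 -0.12 0 0 0;0 0 -0.24 0 0 0;0 0 -0.24 0 0 0;0 0 -0.24 0 0 0;0 0 -0.24 0 0 0'; python3 st.py
python3 -m handwheel '0 0 0 0 0 0;0 0 0 0 0 0;0 0 0 0 0 0;0 0 0 0 0 0;0 0 0.1 0 0 0;0 0 0.4 0 0 0;0 0 1 0 0 0;0 0 1 0 0 0;0 0 1 0 0 0' 0; python3 st.py
python3 -m handwheel '-0.3 0.3 0.5 0 0 0;-0.8 0.8 0.9 0 0 0;-0.8 0.8 0.9 0 0 0;-0.8 0.8 0.9 0 0 0' -1
python3 -m handwheel '-0.7 0.95 0 0 0 0;-0.7 0.95 0 0 0 0;-0.7 0.95 0 0 0 0;-0.7 0.95 0 0 0 0;-0.7 0.95 0 0 0 0;-0.7 0.95 0 0 0 0';python3 st.py
python3 - <<'E'
from h import *
p,d=shot('scene','s14');p2,d2=shot('top','t14')
o=np.hstack([p2,p]);cv2.imwrite('pics/c14.png',cv2.cvtColor(cv2.resize(o,(800,300),interpolation=cv2.INTER_AREA),cv2.COLOR_RGB2BGR))
a=p2[60:340,100:460];cv2.imwrite('pics/c14t.png',cv2.cvtColor(cv2.resize(a,(760,591),interpolation=cv2.INTER_CUBIC),cv2.COLOR_RGB2BGR))
b=p[60:340,100:460];cv2.imwrite('pics/c14s.png',cv2.cvtColor(cv2.resize(b,(760,591),interpolation=cv2.INTER_CUBIC),cv2.COLOR_RGB2BGR))
E
```

```text
clock: 55.72
tcp_pos: [501.5, -310.2, 10.4]
tool_rot: [-0.0, 0.753, -0.658, -0.0]
ft_force: [0.8, 0.2, -0.6]
grip_width: 18.7
t55.73 tcp [ 501.5 -310.2   10.4] yaw -82.35 tilt [-0.02  0.01] F [ 0.8  0.2 -0.6] T [-0.04  0.   -0.04] w 18.7 q [-0.7   0.5   1.65  0.    0.98  0.74]
clock: 56.85
tcp_pos: [502.3, -310.9, 132.2]
tool_rot: [-0.0, 0.753, -0.658, 0.002]
ft_force: [-0.5, 0.7, -0.3]
grip_width: 42.4
t56.85 tcp [ 502.3 -310.9  132.2] yaw -82.35 tilt [ 0.14 -0.12] F [-0.5  0.7 -0.3] T [-0.01 -0.03  0.01] w 42.4 q [-0.7   0.33  1.6  -0.    1.21  0.74]
clock: 57.35
tcp_pos: [404.5, -212.9, 238.8]
tool_rot: [-0.0, 0.753, -0.658, 0.0]
ft_force: [0.4, 0.3, -0.7]
grip_width: 85.4
clock: 58.1
tcp_pos: [322.4, -101.3, 238.5]
tool_rot: [0.0, 0.752, -0.659, -0.0]
ft_force: [-0.1, -0.0, -1.6]
grip_width: 85.4
t58.10 tcp [ 322.4 -101.3  238.5] yaw -82.41 tilt [-0.02  0.  ] F [-0.1 -0.  -1.6] T [ 0.05 -0.    0.02] w 85.4 q [-0.56 -0.35  2.05 -0.    1.45  0.88]
```

View pics/c14t.png

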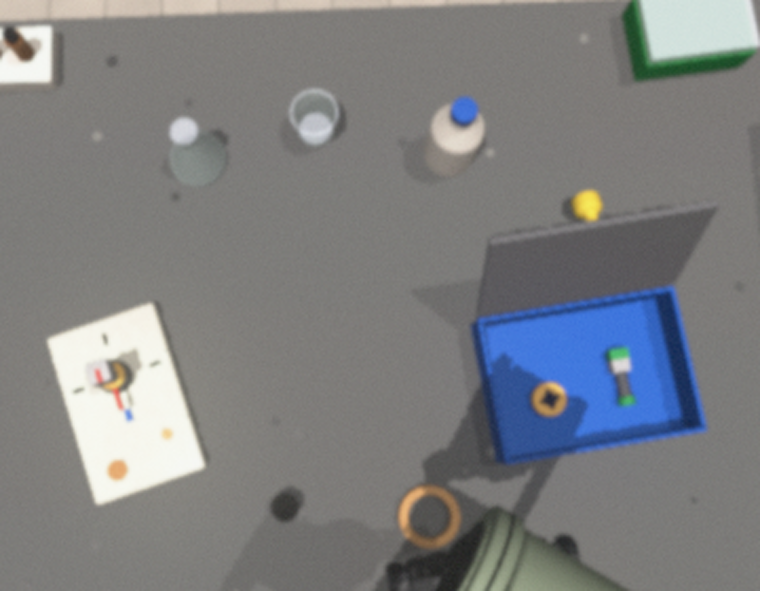

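View pics/c14s.png

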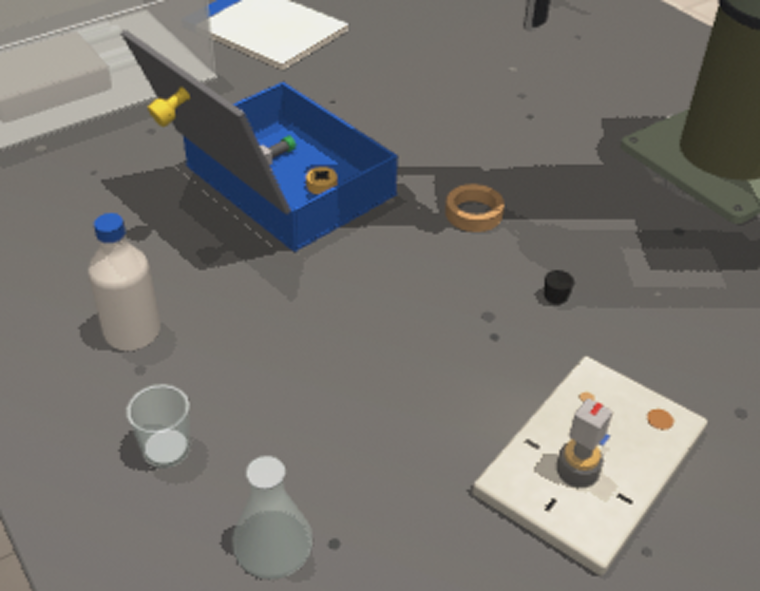

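View pics/c14.png

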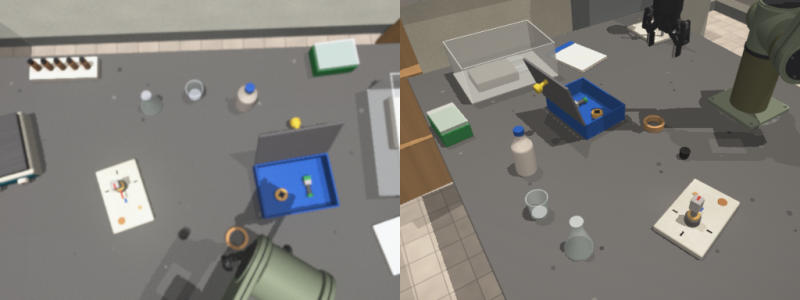

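```bash
python3 - <<'E'
from h import *
p,d=eyes.read_camera('scene');C=cloud('scene',d);x,y,z=C[...,0],C[...,1],C[...,2]
u,v=364,196
m=np.zeros(z.shape,bool);m[182:206,350:380]=1;m&=(z>6)
print('black',cv2.minAreaRect(C[m][:,:2].astype(np.float32)),z[m].max())
for l in('die_1','spare_tap_1'): print(l,[(np.round(r['at']).tolist(),round(r['confidence'],2)) for r in look_for('scene',l)])
m=(z>95)&(z<108)&(x>420)&(x<580)&(y>180)&(y<330);print('head',C[m].mean(0),cv2.minAreaRect(C[m][:,:2].astype(np.float32)),np.median(z[m]))
m=(z>120)&(z<220)&(x>560)&(x<700)&(y<-140)&(y>-390);print('lid edge',C[m].max(0))
E
python3 ptr.py new 4; python3 st.py
```

```text
black ((640.8292846679688, 323.7740783691406), (799.429931640625, 29.4013671875), 41.11417770385742) 726.8519445565644
die_1 [([464.0, -224.0, 25.0], 0.42)]
spare_tap_1 []
head [503.22344159 262.07351493  99.3929132 ] ((501.4748840332031, 260.7951354980469), (27.772031784057617, 24.22846794128418), 17.884096145629883) 99.58341202839492
lid edge [ 657.98614097 -140.02145974  213.39624094]
top 44.0 28 centroid [-17.9  -1.8] dir -174.2 tap(rad) mod2pi 0.206
top 100.0 12 centroid [-4.2 -1.5] dir -160.8 tap(rad) mod2pi -0.027
scene 44.0 few 0
scene 100.0 19 centroid [-4.1 -1.7] dir -157.6 tap(rad) mod2pi -0.084
t58.45 tcp [ 321.7 -100.5  238.5] yaw -82.37 tilt [-0.  0.] F [-0.2  0.6  0. ] T [ 0.05 -0.02 -0.01] w 85.6 q [-0.56 -0.36  2.05  0.    1.45  0.88]
```

```bash
python3 -c "
from bench import arm
print(arm.close_job())"
```

```text
the job is handed in; nothing more can be done
None
```

The job is done and handed in at about 58 s on the robot's clock.

- **Tap:** I turned it 0 → 3.14 → 1.57 → 4.71 → 3.14 → 6.28, halting at each mark and regripping twice. The pictures showed the pointer on its mark at the first four halts. At the end the head measured square to the base (17.9° against 17.65°) and about 4 mm lower, so it is one full turn down.
- **Case and kit:** I held the lid knob until about 1.85 rad and let it fall onto its stop. Its edge now reads about 213 mm above the bench, against 210 mm given. Only two loose kit pieces were visible, the brass die and the green spare tap; the tap was knocked aside during the run and I found it again. Both now lie on the case floor with the lid open.
- **Bystanders:** The flask, wash bottle and beaker were not touched and look unmoved.

**Checks that failed or disagreed:**
- My automatic red-pointer reading of the tap angle was 0.2 rad off in the top camera, at the start as well as at the end. The brass collar probably spoils it, so I relied on the tool's angle, the red dash and the head's flats instead.
- In the last check the network did not find the spare tap, but both pictures show it in the case.
- I tried to measure the small black object on the bench and got no usable result. From its looks I took it and the brown ring as not part of the kit and left them.

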